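# Zero the shock gauge's peak pointer and check it under the reading lens

### The arm

A 6-joint arm with a two-finger parallel gripper is mounted at the origin on the work surface. World frame = base frame: x ahead of the robot, y to its left, z up, the work surface at z = 0. Lengths are in m, angles in rad, forces in N, time in s.
With the tool pointing down it reaches from about 0.25 to 0.725 m from the base axis. Payload 9.7 kg.
Tool frame: the origin (TCP) lies at the very end of the fingers, on their centre line; the grasp point (between the pads) lies 19 mm behind it; z points along the fingers, y is the direction in which the jaws open and shut (so a half turn about z gives the same grasp; the last joint's range is limited). The gripper opens to 85 mm and grips with 20 to 120 N. Pads are 22 mm wide; open, the fingers measure 114 mm over their backs; the gripper's body (76 mm by 85 mm) begins 54 mm behind the grasp point. The pads swing forward as they close: fully open they stand 13 mm farther back than shut.
Start: joints at [1.177, 0.087, 0.176, 1.66, 0, 1.571], TCP at [0.211, 0.508, 0.231] pointing down, gripper open.
Joint ranges: [-3.13, 3.13], [-0.85, 1.81], [-1.15, 1.24], [-2.2, 2.28], [-1.44, 1.52], [-3.14, 3.14]. Speed limits (rad/s): [2.22, 2.22, 2.57, 3.14, 3.14, 3.14].

### API

Orientations are given as a unit quaternion [x, y, z, w].
In Python, from cell import monitor, optics, env, spotter gives the robot as it stands. The module is installed in compiled form; this text tells all that it offers.
- The arm moves only by the tool carry_out, never from a script. Its argument "moves" is a list of rows, each a list of 3 entries, a list of its own where there are three numbers: the shift along the tool's x, y, z in mm, then the turn, a rotation vector about the tool's x, y, z in degrees, then the opening, from 0 (shut) to 1 (fully open). A call has 1 to 20 rows; each row shifts and turns the commanded pose from where the row before left it, along the tool's axes as they then stand; what a row does not reach is not made up. A row lasts 1/12 s, in which the tool goes at most 41.7 mm and 7.16 degrees, less where a joint would pass 70% of its speed; a pose out of reach is approached as far as the arm can. A call is refused whole if a number of a shift passes 41.7 or a number of a turn 7.16, either way. A call with a gripper value outside its range is refused whole. The fingers move at their own pace and stop on an object; "squeeze" is the grip in N (left out, the last holds). Time passes only in rows, so rows that do not move let the fingers close. It gives the time, the measured TCP pose, the force and the opening at its end, in the units of the state.
- monitor.sense(): the state, without advancing time (a new reading comes with each control period).
- optics.camera(name): name is "scene" or "top"; returns a dict with "img" (420x560x3 uint8, red, green, blue), "depth" (420x560 float32, m along the optical axis (not along the pixel's ray), 0 where there is no reading), "camera_matrix" (3x3 intrinsics, pixels), "R" (3x3) and "t" (3): a world point X has camera coordinates R X + t. Camera axes: x right, y down, z forward; pixel columns grow to the right and rows downward; lengths in m; the calibration is good to about 2 mm. A picture is of the moment at which its call begins.
- env.job_done(): hands the job in, once; it reports no verdict.
Trained networks look in a picture, given as the dict that the camera call returned (one of the last four; its "shot" number tells which), for a name from the list of things; names that differ only in an ending like _2 or _b are one class to them, and where a whole thing is asked for, a point or a joint stands for the part that bears it (a point fixed in the world has none). Each returns a list of dicts, best first, with "score" (0 to 1); they miss things now and then, are a little off and sometimes report something else, mostly with a low value. They report only what shows in the picture. A call takes as long as a camera call. They do not tell look-alikes from the thing itself.
- spotter.spot_in(picture, name): "uv" ([column, row] in pixels, amid what is visible of it).
- spotter.spot_point(picture, name): "uv" ([column, row] in pixels: a listed point, or the origin of a listed thing).
The state is a dict: "time_s": time; "joint_pos": joint angles; "joint_velocities": joint speeds; "effort": joint torques, N m; "position": TCP position; "eef_rot": TCP orientation; "ft_force": force on the tool from outside, world axes, zero at the start; "wrist_torque": the same for the moment, N m; "finger_gap": opening from 0.0 (shut) to 1.0 (fully open).
Only numpy, scipy, OpenCV 4.12 (cv2) and the standard library are available. Lean on these libraries where they do the work, as an engineer would, in place of code of your own. Each camera call takes 0.05 s, during which the arm holds its last target.

### The job

The shock gauge on the shelf still shows its last jolt: turn its black reset knob anticlockwise until the red peak pointer is fully home against the zero stop. Then take the reading lens from the bamboo tray and hold it still and level, its glass centred over the gauge's green zero mark and at the focal height shown by the white line on the red collar of the rod, without knocking the lens against the gauge or the rod, shifting the collar or disturbing the other pieces on the shelf. Finish while holding the lens there: do not put it down or let go.

Things in the scene. Friction and masses are not known exactly. Their poses are not given: they have to be found in the camera images.
- plinth: Square dark slate plinth, 200 x 200 mm, 12 mm thick, fixed to the shelf; origin at the centre of its underside (on the shelf), z up. A round dial gauge (110 mm diameter, white face, steel rim, its flat glass 52 mm above the shelf) is screwed to it, centred at (-20, -15) mm in the plinth's frame. In the corner at (+80, +75) mm stands a bare vertical rod, 12 mm diameter, reaching 202 mm above the shelf, with the red collar on it.
- peak_knob (a joint): Angle of the gauge's reset knob and its red pointer, rad: 0 = against the zero stop (pointer over the green zero mark), growing clockwise seen from above; it starts between 0.7 and 2.3. Turn it anticlockwise seen from above to bring it to 0. Light friction (0.03 N m), no spring, it stays where it is left.
- knob_grip (a point): Point on the axis of the reset knob, 76 mm above the shelf. The knob is a black ribbed upright cylinder, 28 mm diameter, 28 mm tall, in the middle of the gauge; it spans 60 to 88 mm above the shelf, over a thin stem, so its foot is 8 mm above the glass and this point is 24 mm above the glass. The knob's axis is vertical and it can be gripped across any diameter. The point turns with the knob.
- zero_mark (a point): Green zero mark on the dial, 12 x 8 mm, given at its middle on the top of the gauge's glass, 52 mm above the shelf, 41 mm from the knob's axis, at the start of the black scale. Axes parallel to the plinth's.
- collar_line (a point): Focal height mark: the white line round the middle of the red collar (28 mm diameter, 16 mm tall) clamped on the rod; the point lies on the rod's axis at the line's height (142 to 187 mm above the shelf, differs from start to start). z up.
- shelf_point (a point): A fixed point on the shelf's surface, straight ahead of the robot. About it stand seven loose pieces to be left alone, clear of plinth and tray: a blue teapot (130 mm tall), gold gift box (76 mm) and white cup (52 mm) along the far edge, a clear cake stand at each side (100 and 140 mm), a white tea jar (100 mm) to the right, a jade-green dish (24 mm tall) some 0.32 m ahead of the robot's base.
- tray: Bamboo tray, 280 x 150 mm, fixed to the shelf, origin at the centre of its underside, z up. Floor 6 mm thick, rim 18 mm high and 6 mm thick. Two rests stand across it, holding the lens up: one under the lens's rim at x = +85 mm (top 24 mm above the shelf), one under the handle at x = -55 mm (20 mm long in x, top 22 mm above the shelf).
- lens: Reading lens (0.19 kg, a little more or less), lying level on the tray's two rests; origin 8 mm below the middle of its glass, level with the underside of its handle. z is square to the glass (up as it lies), the handle runs to -x. Round steel rim 74 mm diameter and 12 mm thick with a clear glass; straight flat-sided dark red handle 120 mm long, 18 mm wide (y), 16 mm thick (z), from 37 to 157 mm from the glass centre. Its balance point lies about 60 mm from the glass centre.
- lens_center (a point): Middle of the lens's glass, in the middle plane of rim and handle (30 mm above the shelf at the start). Axes as lens.
- lens_grip (a point): Where to grip the lens: on the handle's centre line, 90 mm from the glass centre (in the -x direction), half-way up the handle, 30 mm above the shelf at the start and 24 mm above the tray's floor. Grip it across its 18 mm width. Axes as lens: x points from here to the glass.
Mind the look-alikes: they are no part of the job. Of the things that look like the lens, the smaller one is meant.

How it is judged:
By the outcome, as a careful person would: the job done as asked, in the order asked, and still so for the second after the job is handed in, while the arm keeps its last pose, push and grip.
It also fails if it takes over 67 s, if anything falls off the work surface, if the arm or the gripper's body presses on something with over 40 N, if the wrist force passes 120 N, or if a joint passes its speed limit or range.

## Working session

There is one attempt and no reset: what is moved stays moved. The work goes in short steps, Python scripts to look and compute and a tool call to move; the robot and the scene stay as the last step left them, time stands still between calls to the robot, and variables do not carry over. Pictures are saved under pics/ and viewed, and the job is handed in when it is done.

Besides the shell and the picture viewer there is one more tool, called after "Call:" by a JSON object that holds its "method" and its "body", one argument or row to a line. carry_out: Moves the arm, as the interface text tells. Its arguments: {"type":"object","properties":{"moves":{"type":"array","items":{"type":"array"}},"squeeze":{"type":"number"}},"required":["moves"]}

```bash
mkdir -p pics
cat > h.py <<'E'
import numpy as np,cv2
from cell import monitor,optics,env,spotter
def save(p,n,crop=None,s=1):
    im=p["img"][:,:,::-1]
    if crop: a,b,c,d=crop; im=im[b:d,a:c]
    if s!=1: im=cv2.resize(im,None,fx=s,fy=s,interpolation=cv2.INTER_CUBIC)
    cv2.imwrite("pics/"+n,im)
def ray(p,uv):
    K=np.array(p["camera_matrix"]);R=np.array(p["R"]);t=np.array(p["t"])
    d=R.T@np.linalg.solve(K,[uv[0],uv[1],1.]); return -R.T@t,d
def atz(p,uv,z):
    o,d=ray(p,uv); return o+d*(z-o[2])/d[2]
def dep(p,uv):
    o,d=ray(p,uv); return o+d*p["depth"][int(round(uv[1])),int(round(uv[0]))]
def proj(p,X):
    c=np.array(p["R"])@np.array(X)+np.array(p["t"]); q=np.array(p["camera_matrix"])@c; return q[:2]/q[2]
E
python3 - <<'E'
from h import *
np.set_printoptions(precision=4,suppress=True)
s=monitor.sense(); print(s)
for n in("top","scene"):
    p=optics.camera(n); save(p,n+"0.png")
    print(n,p["shot"],ray(p,(280,210)))
    for k in["plinth","peak_knob","knob_grip","zero_mark","collar_line","tray","lens","lens_center","lens_grip"]:
        r=spotter.spot_point(p,k); print(k,[(np.round(x["uv"],1),round(x["score"],2)) for x in r[:4]])
E
```

```text
{'time_s': 0.0, 'joint_pos': array([ 1.177 ,  0.0875,  0.1751,  1.6598, -0.    ,  1.5708]), 'joint_velocities': array([ 0.0008, -0.0011,  0.0008,  0.0015,  0.0002, -0.0008]), 'effort': array([  0.0022, -52.0387,  46.4802,   0.0163,   0.0001,   0.    ]), 'position': array([0.2109, 0.5077, 0.2306]), 'eef_rot': array([ 0.1956,  0.9807, -0.0007, -0.0001]), 'ft_force': array([ 0.2339, -0.3717,  0.6658]), 'wrist_torque': array([-0.0037, -0.0287,  0.0365]), 'finger_gap': 0.999633006664215}
top 1 (array([ 0.2546, -0.0007,  1.0659]), array([ 0.1298,  0.0084, -0.9917]))
plinth [(array([192.2, 150.2]), 0.71)]Traceback (most recent call last):
  File "<stdin>", line 8, in <module>
ValueError: it knows: collar_line, knob_grip, lens, lens_center, lens_grip, plinth, shelf_point, tray, zero_mark
```

Run:
```python
from h import *
np.set_printoptions(precision=4,suppress=True)
for n in("top","scene"):
    p=optics.camera(n); save(p,n+"0.png")
    print(n,p["shot"],ray(p,(280,210)))
    for k,z in[("plinth",0),("knob_grip",.076),("zero_mark",.052),("collar_line",.16),("tray",0),("lens",.022),("lens_center",.03),("lens_grip",.03)]:
        r=spotter.spot_point(p,k); print(k,[(np.round(x["uv"],1),round(x["score"],2),atz(p,x["uv"],z)) for x in r[:4]])
print(monitor.sense()["time_s"])
```

```text
top 2 (array([ 0.2546, -0.0007,  1.0659]), array([ 0.1298,  0.0084, -0.9917]))
plinth [(array([195. , 148.5]), 0.59, array([0.5473, 0.2282, 0.    ]))]
knob_grip [(array([187.2, 148.2]), 0.73, array([0.5267, 0.2304, 0.076 ]))]
zero_mark [(array([183. , 163.9]), 0.79, array([0.4941, 0.244 , 0.052 ]))]
collar_line [(array([130.5, 107.2]), 0.58, array([0.5933, 0.3398, 0.16  ])), (array([183.7, 162.1]), 0.48, array([0.4726, 0.2166, 0.16  ]))]
tray [(array([378.9, 153.9]), 0.86, array([ 0.5438, -0.2406,  0.    ]))]
lens [(array([408.5, 314.5]), 0.78, array([ 0.1484, -0.3016,  0.022 ])), (array([371.1, 117.3]), 0.75, array([ 0.6326, -0.2169,  0.022 ]))]
lens_center [(array([372.7, 115.6]), 0.72, array([ 0.6343, -0.2194,  0.03  ])), (array([409. , 314.1]), 0.67, array([ 0.1502, -0.3005,  0.03  ]))]
lens_grip [(array([385.8, 151.4]), 0.68, array([ 0.5424, -0.2511,  0.03  ])), (array([412.6, 266.7]), 0.67, array([ 0.2606, -0.3114,  0.03  ]))]
scene 3 (array([1.5703, 0.0408, 0.8563]), array([-0.8384, -0.0158, -0.545 ]))
plinth [(array([364. , 271.9]), 0.85, array([0.5594, 0.2409, 0.    ]))]
knob_grip [(array([359.7, 244.9]), 0.67, array([0.5412, 0.2267, 0.076 ]))]
zero_mark [(array([365. , 239.8]), 0.98, array([0.487 , 0.2497, 0.052 ]))]
collar_line []
tray [(array([187., 271.]), 0.84, array([ 0.5487, -0.2326, -0.    ]))]
lens [(array([189.1, 283.9]), 0.79, array([ 0.6256, -0.2118,  0.022 ])), (array([179.7, 192.3]), 0.67, array([ 0.1717, -0.3169,  0.022 ])), (array([185.3, 269.6]), 0.51, array([ 0.5692, -0.231 ,  0.022 ])), (array([181., 264.]), 0.18, array([ 0.5458, -0.2465,  0.022 ]))]
lens_center [(array([185.7, 287.7]), 0.89, array([ 0.6486, -0.2156,  0.03  ])), (array([182.5, 190.7]), 0.87, array([ 0.175, -0.306,  0.03 ]))]
lens_grip [(array([181.2, 264.2]), 0.83, array([ 0.5565, -0.2431,  0.03  ]))]
1.0
```

View pics/top0.png

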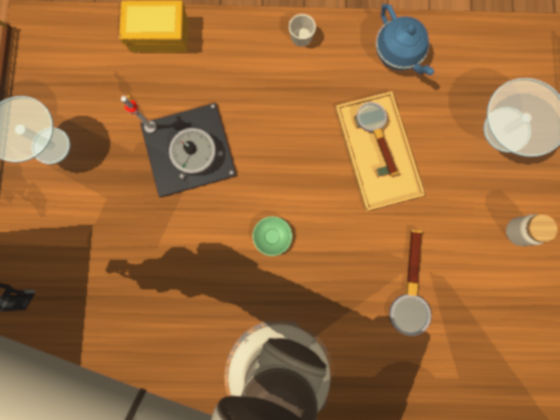

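View pics/scene0.png

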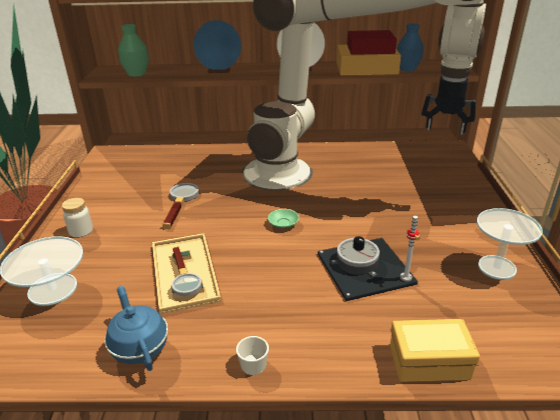

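Candidates for the lens: the one in the tray (top 372,117; scene 186,286), which is smaller, and the one lying bare on the shelf (top 410,314; scene 183,191), which is larger. The task asks for the smaller one in the tray. I'll check it in close crops.

Run:
```python
from h import *
p=optics.camera("top"); q=optics.camera("scene")
a=p["img"][90:215,115:245]; b=p["img"][85:215,330:430]
c=q["img"][200:310,305:445]; d=q["img"][225:315,140:230]
for n,i,s in(("a",a,6),("b",b,4.6),("c",c,5.5),("d",d,6)):
    cv2.imwrite(f"pics/{n}1.png",cv2.resize(i[:,:,::-1],None,fx=s,fy=s,interpolation=cv2.INTER_CUBIC)[:600,:800])
import pickle; pickle.dump((p,q),open("pq.pkl","wb"))
```

```text
(no output)
```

View pics/a1.png

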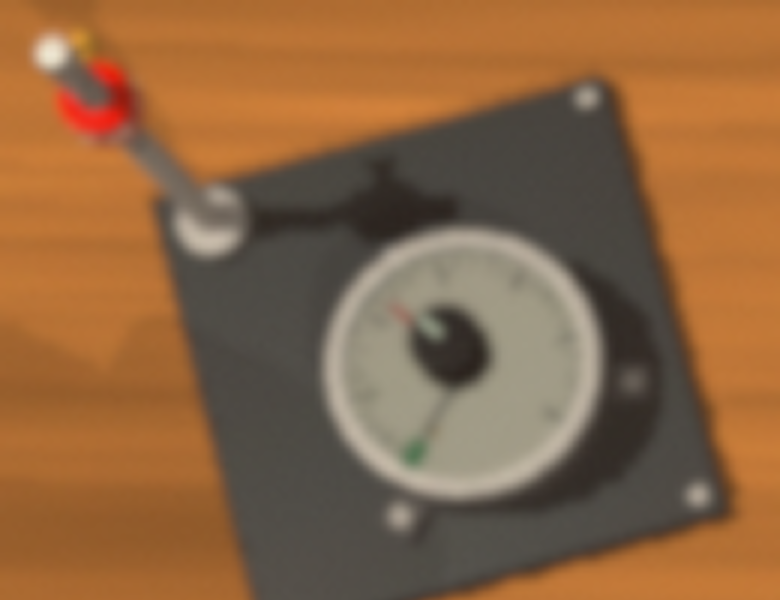

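View pics/b1.png

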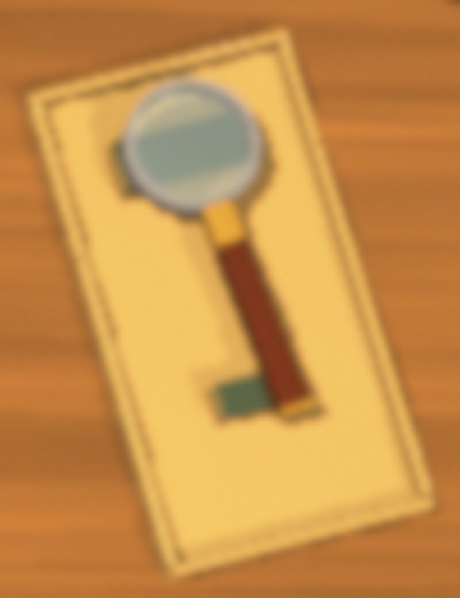

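View pics/c1.png

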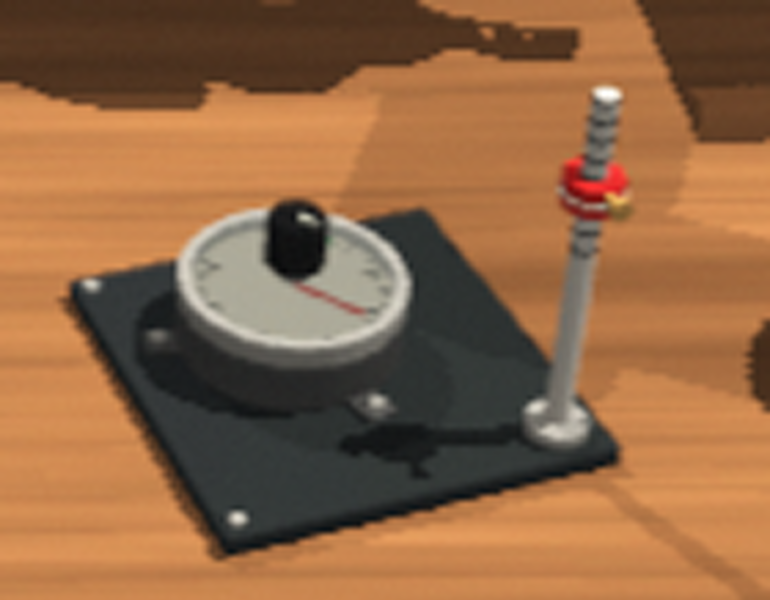

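View pics/d1.png

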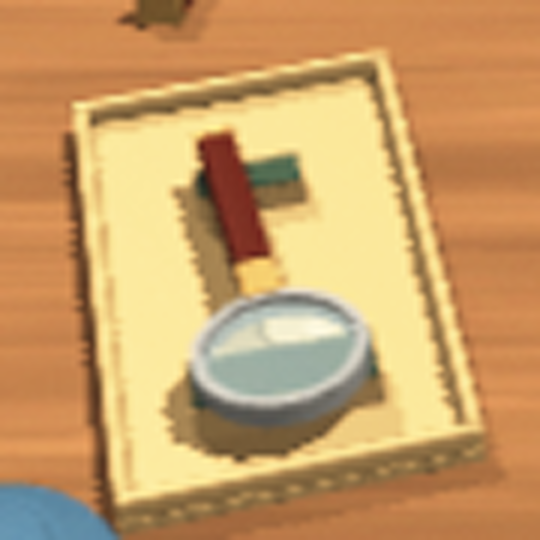

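```bash
cat > fit.py <<'E'
from h import *
import pickle
from scipy.optimize import least_squares
np.set_printoptions(precision=4,suppress=True)
p,q=pickle.load(open("pq.pkl","rb"))
A=lambda x,y:np.array([115+(x+.5)/6-.5,90+(y+.5)/6-.5]); C=lambda x,y:np.array([305+(x+.5)/5.5-.5,200+(y+.5)/5.5-.5])
B=lambda x,y:np.array([330+(x+.5)/4.6-.5,85+(y+.5)/4.6-.5]); D=lambda x,y:np.array([140+(x+.5)/6-.5,225+(y+.5)/6-.5])
obs=[(p,A(157,203),(.1,.1,.012)),(p,A(608,78),(.1,-.1,.012)),(p,A(733,513),(-.1,-.1,.012)),(p,A(53,52),(.08,.075,.202)),(p,A(463,363),(-.02,-.015,.052)),
(q,C(620,445),(.1,.1,.012)),(q,C(225,541),(.1,-.1,.012)),(q,C(70,285),(-.1,-.1,.012)),(q,C(428,208),(-.1,.1,.012)),(q,C(607,93),(.08,.075,.202)),(q,C(294,281),(-.02,-.015,.052))]
def T(x,X):
    c,s=np.cos(x[2]),np.sin(x[2]); return np.array([x[0]+c*X[0]-s*X[1],x[1]+s*X[0]+c*X[1],X[2]])
f=lambda x:np.concatenate([proj(c,T(x,X))-u for c,u,X in obs])
r=least_squares(f,[.54,.23,.27],loss='soft_l1'); x=r.x
if __name__=="__main__":
    print(x,np.degrees(x[2])); print(f(x).reshape(-1,2))
    g=T(x,(-.02,-.015,.076)); rod=T(x,(.08,.075,0)); print("knob",g,"rod",rod)
    for n,u in(("top",atz(p,A(415,452),.052)),("scene?",None)): print(n,u, u is not None and (np.linalg.norm((u-g)[:2]),np.degrees(np.arctan2(*(u-g)[[1,0]]))-np.degrees(x[2])))
    print("pointer tip", atz(p,A(395,307),.054), atz(q,C(364,312),.054))
    for u in (atz(p,A(395,307),.054), atz(q,C(364,312),.054)): print(np.linalg.norm((u-g)[:2]),np.degrees(np.arctan2(*(u-g)[[1,0]])))
    # collar line
    co=ray(q,(280,210))[0]; dv=(co-rod)[:2]; dv/=np.linalg.norm(dv)
    for z in(.14,.15,.16,.17,.18):
        X=rod+[*(dv*.014),z]; w=(proj(q,X)-[304.5,199.5])*5.5; print(z,w, (proj(q,rod+[0,0,z])-[304.5,199.5])*5.5,(proj(p,rod+[0,0,z])-[114.5,89.5])*6)
    lc=[atz(p,B(193,147),.036),atz(q,D(281,351),.036)]; he=[atz(p,B(293,403),.038),atz(q,D(216,135),.038)]
    print("lens",lc,"handle end",he,[ (np.linalg.norm(a-b),np.degrees(np.arctan2(*(a-b)[[1,0]]))) for a,b in zip(lc,he)])
E
python3 fit.py
```

```text
[0.5437 0.2448 0.3031] 17.368354172590383
[[-1.3736 -1.1655]
 [-0.2452 -1.0758]
 [-0.5464 -0.0417]
 [ 0.0435 -0.383 ]
 [ 0.0957 -0.0958]
 [ 0.5607  0.0337]
 [-0.2391 -0.5221]
 [-0.7555 -1.4147]
 [-0.5962 -0.8383]
 [-0.3395 -0.3358]
 [-0.3977 -1.2956]]
knob [0.5291 0.2245 0.076 ] rod [0.5977 0.3402 0.    ]
top [0.4917 0.242  0.052 ] (np.float64(0.0413132029534842), np.float64(137.548650070896))
scene? None False
pointer tip [0.5509 0.2529 0.054 ] [0.5615 0.2542 0.054 ]
0.03583307711096229 52.42713101731583
0.04395396543514782 42.46968817792027
0.14 [584.9094 226.4928] [587.7056 208.2986] [114.4103 114.5707]
0.15 [587.7471 208.0285] [590.5293 189.9256] [105.1554 104.7483]
0.16 [590.6107 189.3956] [593.3785 171.3862] [95.7066 94.7201]
0.17 [593.5007 170.5915] [596.2537 152.6783] [86.0579 84.4796]
0.18 [596.4173 151.6141] [599.1551 133.7995] [76.2027 74.02  ]
lens [array([ 0.6295, -0.2152,  0.036 ]), array([ 0.6383, -0.2148,  0.036 ])] handle end [array([ 0.4882, -0.2668,  0.038 ]), array([ 0.4921, -0.2689,  0.038 ])] [(np.float64(0.15041435474082554), np.float64(20.070220437486558)), (np.float64(0.15588778884009227), np.float64(20.319727337305356))]
```

Run:
```python
import pickle
from h import *
p,q=pickle.load(open("pq.pkl","rb"))
for n,im,(a,b,c,d),s in(("e",q["img"],(395,210,435,260),12),("f",p["img"],(110,85,150,125),14),("g",q["img"],(335,232,385,265),15)):
    cv2.imwrite(f"pics/{n}1.png",cv2.resize(im[b:d,a:c,::-1],None,fx=s,fy=s,interpolation=cv2.INTER_NEAREST)[:600,:800])
# depth sanity
np.set_printoptions(precision=4,suppress=True)
for c,uv in((p,(187,148)),(q,(360,243)),(p,(200,160)),(p,(300,100)),(q,(300,300)),(p,(386,152)),(p,(410,310))): print(uv,dep(c,uv))
```

```text
(187, 148) [0.5245 0.2286 0.0858]
(360, 243) [0.5444 0.2265 0.0845]
(200, 160) [0.5056 0.2043 0.0485]
(300, 100) [ 0.6832 -0.0371 -0.0003]
(300, 300) [0.6676 0.0682 0.0034]
(386, 152) [ 0.5397 -0.2505  0.0343]
(410, 310) [ 0.1579 -0.3085  0.0112]
```

View pics/e1.png

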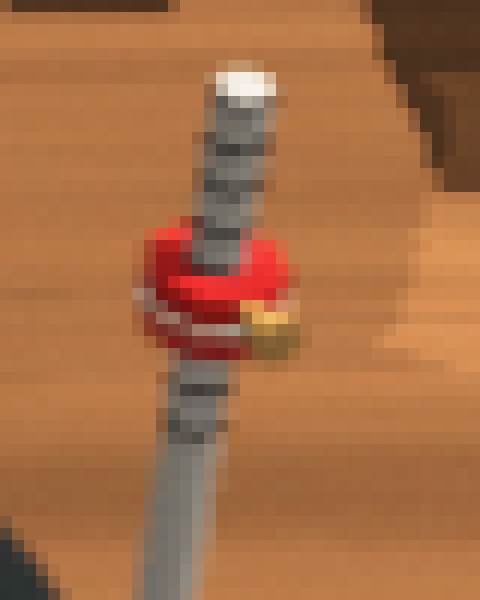

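View pics/f1.png

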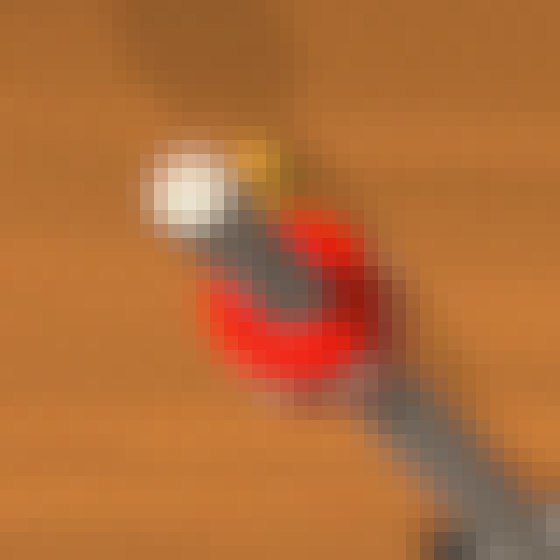

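Call:
{"method": "carry_out", "body": {
  "moves": [
    [[-26.8, -9.3, 0], [0, 0, 3], 1],
    [[-27, -8, 0], [0, 0, 0], 1],
    [[-27, -8, 0], [0, 0, 0], 1],
    [[-27, -8, 0], [0, 0, 0], 1],
    [[-27, -8, 0], [0, 0, 0], 1],
    [[-27, -8, 0], [0, 0, 0], 1],
    [[-27, -8, 0], [0, 0, 0], 1],
    [[-27, -8, 0], [0, 0, 0], 1],
    [[-27, -8, 0], [0, 0, 0], 1],
    [[-27, -8, 0], [0, 0, 0], 1],
    [[-27, -8, 0], [0, 0, 0], 1],
    [[-27, -8, 0], [0, 0, 0], 1],
    [[-20, -6, 0], [0, 0, 5], 1],
    [[0, 0, 0], [0, 0, 0], 1],
    [[0, 0, 0], [0, 0, 0], 1]
  ]
}}

```text
time_s: 2.35
position: [0.4781, 0.2667, 0.231]
eef_rot: [0.264, 0.964, -0.0, -0.0]
ft_force: [-0.1, 0.1, 0.0]
finger_gap: 0.996
```

```bash
cat >> h.py <<'E'
from scipy.spatial.transform import Rotation as Ro
def st():
    s=monitor.sense(); R=Ro.from_quat(s["eef_rot"]).as_matrix()
    print("t",round(s["time_s"],2),"pos",np.round(s["position"],4),"phi",round(np.degrees(np.arctan2(R[1,0],R[0,0])),2),"z",np.round(R[:,2],4),"F",np.round(s["ft_force"],2),"M",np.round(s["wrist_torque"],3),"gap",round(s["finger_gap"],3),"q",np.round(s["joint_pos"],3))
    return s,R
def go(target):
    s,R=st(); print("tool shift mm",np.round(R.T@(np.array(target)-s["position"])*1000,1))
E
python3 - <<'E'
from h import *
go([.5291,.2245,.15])
p=optics.camera("top"); q=optics.camera("scene")
save(p,"h1.png",(120,60,260,180),5); save(q,"h2.png",(300,100,450,290),3.1)
s=monitor.sense()["position"]; print((proj(p,s)-[119.5,59.5])*5,(proj(q,s)-[299.5,99.5])*3.1)
E
```

```text
t 2.35 pos [0.4781 0.2667 0.231 ] phi 149.35 z [-5.e-04 -1.e-04 -1.e+00] F [-0.11  0.07  0.02] M [-0.003  0.004 -0.012] gap 0.996 q [0.509 0.081 0.169 1.659 0.    1.044]
tool shift mm [-65.4 -10.3  81. ]
[152.40365203 455.83807449] [239.60633197 251.31708674]
```

View pics/h1.png

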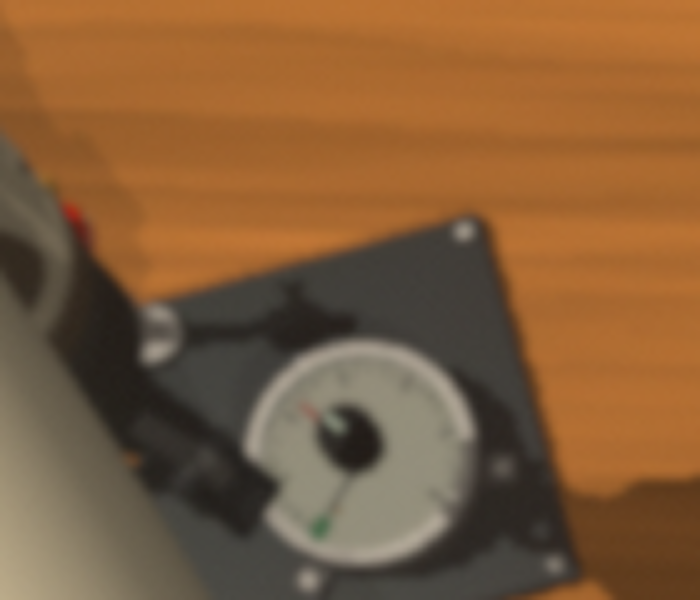

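View pics/h2.png

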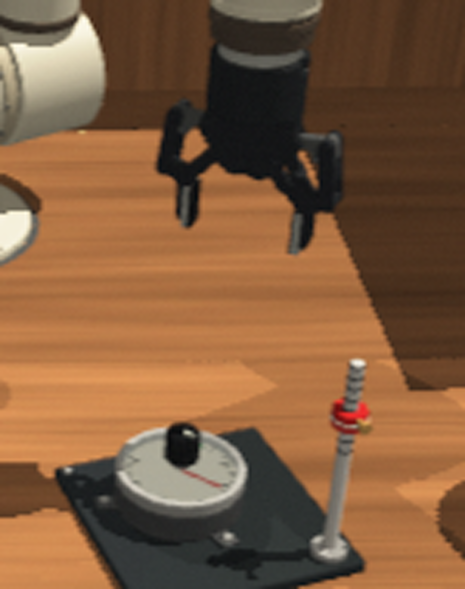

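Call:
{"method": "carry_out", "body": {
  "moves": [
    [[-22, -3.5, 0], [0, 0, 0], 1],
    [[-22, -3.5, 0], [0, 0, 0], 1],
    [[-21.4, -3.3, 0], [0, 0, 0], 1],
    [[0, 0, 20], [0, 0, 0], 1],
    [[0, 0, 30], [0, 0, 0], 1],
    [[0, 0, 31], [0, 0, 0], 1],
    [[0, 0, 0], [0, 0, 0], 1],
    [[0, 0, 0], [0, 0, 0], 1]
  ]
}}

```text
time_s: 3.12
position: [0.5273, 0.2258, 0.1496]
eef_rot: [0.263, 0.965, -0.001, -0.001]
ft_force: [-1.1, 0.2, 1.0]
finger_gap: 1.002
```

Run:
```python
from h import *
go([.5291,.2245,.061])
p=optics.camera("top"); q=optics.camera("scene")
save(p,"i1.png",(120,60,260,180),5); save(q,"i2.png",(310,140,440,290),4)
s=monitor.sense()["position"]; print((proj(p,s)-[119.5,59.5])*5,(proj(q,s)-[309.5,139.5])*4)
```

```text
t 3.12 pos [0.5273 0.2258 0.1496] phi 149.54 z [-0.0026 -0.001  -1.    ] F [-1.07  0.18  1.03] M [-0.021 -0.077 -0.047] gap 1.002 q [0.404 0.131 0.066 1.509 0.    0.936]
tool shift mm [-2.3  0.  88.6]
[310.12380587 391.13259235] [205.59076694 313.38809624]
```

View pics/i1.png

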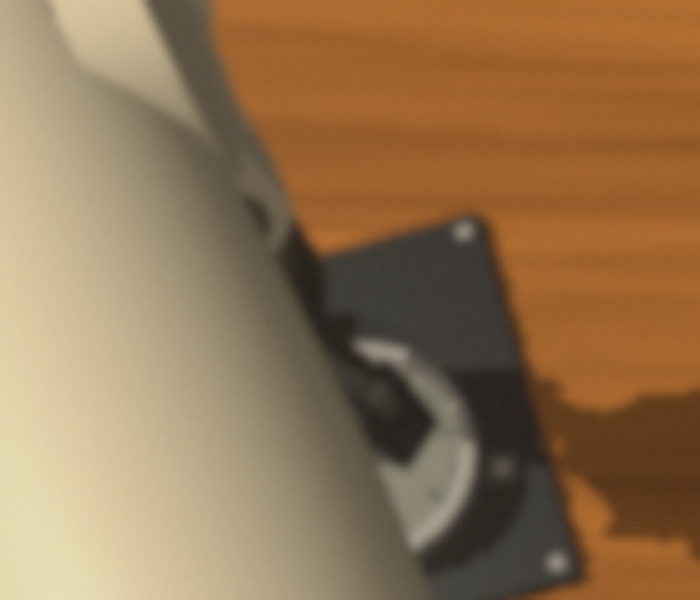

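View pics/i2.png

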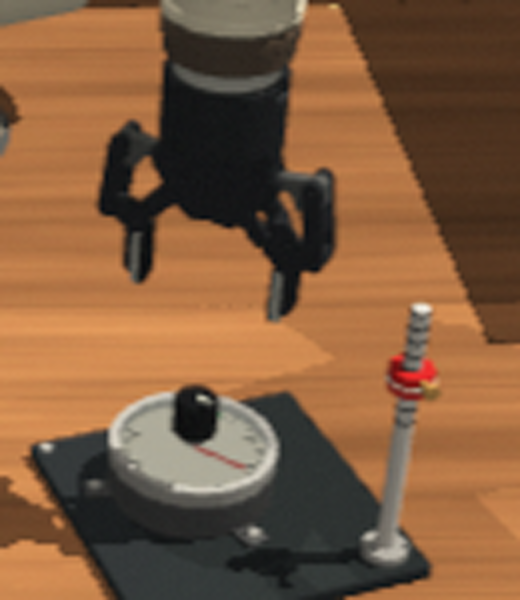

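Call:
{"method": "carry_out", "body": {
  "moves": [
    [[-2.3, 0, 20], [0, 0, 0], 1],
    [[0, 0, 20], [0, 0, 0], 1],
    [[0, 0, 10], [0, 0, 0], 1],
    [[0, 0, 0], [0, 0, 0], 1]
  ]
}}

```text
time_s: 3.55
position: [0.5303, 0.2242, 0.0998]
eef_rot: [0.263, 0.965, -0.0, -0.0]
ft_force: [-0.4, -0.9, -0.0]
finger_gap: 0.996
```

Run:
```python
from h import *
go([.5291,.2245,.061])
q=optics.camera("scene")
save(q,"j2.png",(330,190,400,280),6.6)
s=monitor.sense()["position"]
f=lambda X:np.round((proj(q,X)-[329.5,189.5])*6.6,1)
print(f(s+[0,0,.013]),f([.5291,.2245,.088]),f([.5331,.2245,.088]))
```

```text
t 3.55 pos [0.5303 0.2242 0.0998] phi 149.46 z [-1.1e-03 -4.0e-04 -1.0e+00] F [-0.4  -0.9  -0.03] M [-0.029  0.026  0.01 ] gap 0.996 q [ 0.4    0.139 -0.021  1.412  0.     0.933]
tool shift mm [ 1.1 -0.3 38.8]
[196.4 271.5] [191.8 322.8] [193.1 328.9]
```

View pics/j2.png

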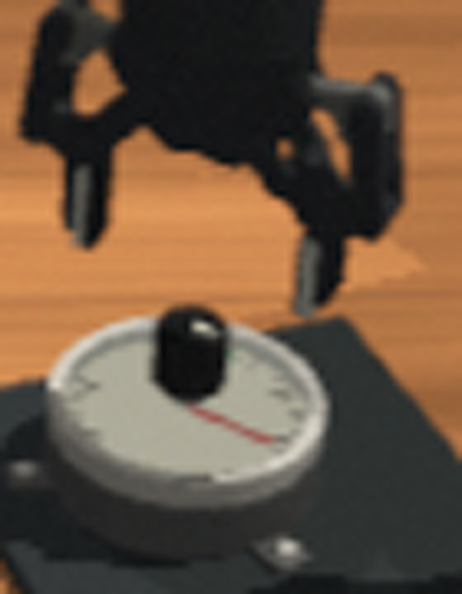

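Call:
{"method": "carry_out", "body": {
  "moves": [
    [[1, 0, 20], [0, 0, 0], 1],
    [[0, 0, 13], [0, 0, 0], 1],
    [[0, 0, 5], [0, 0, 0], 1],
    [[0, 0, 0], [0, 0, 0], 1]
  ]
}}

```text
time_s: 3.93
position: [0.5293, 0.2245, 0.0616]
eef_rot: [0.264, 0.965, -0.0, -0.001]
ft_force: [-0.2, -0.5, 0.0]
finger_gap: 1.001
```

Call:
{"method": "carry_out", "body": {
  "moves": [
    [[0, 0, 0], [0, 0, 0], 0.25],
    [[0, 0, 0], [0, 0, 0], 0.25],
    [[0, 0, 0], [0, 0, 0], 0.25],
    [[0, 0, 0], [0, 0, 0], 0.25],
    [[0, 0, 0], [0, 0, 0], 0.25],
    [[0, 0, 0], [0, 0, 0], 0.25],
    [[0, 0, 0], [0, 0, 0], 0.25]
  ],
  "squeeze": 20
}}

```text
time_s: 4.52
position: [0.5298, 0.2243, 0.063]
eef_rot: [0.264, 0.965, -0.0, 0.0]
ft_force: [-2.8, -3.4, 5.8]
finger_gap: 0.318
```

Run:
```python
from h import *
st()
q=optics.camera("scene")
save(q,"k2.png",(330,190,400,280),6.6)
```

```text
t 4.52 pos [0.5298 0.2243 0.063 ] phi 149.42 z [ 3.e-04 -6.e-04 -1.e+00] F [-2.79 -3.45  5.75] M [-0.684  0.556  0.036] gap 0.318 q [ 4.010e-01  1.480e-01 -8.200e-02  1.341e+00 -1.000e-03  9.340e-01]
```

View pics/k2.png

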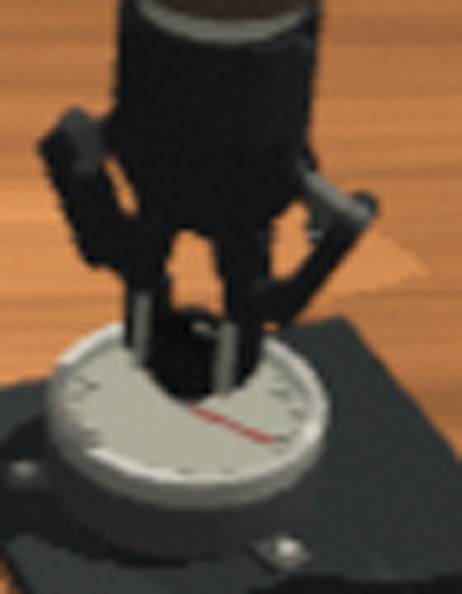

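Call:
{"method": "carry_out", "body": {
  "moves": [
    [[0, 0, 0], [0, 0, -3], 0.25],
    [[0, 0, 0], [0, 0, -6], 0.25],
    [[0, 0, 0], [0, 0, -6], 0.25],
    [[0, 0, 0], [0, 0, -6], 0.25],
    [[0, 0, 0], [0, 0, -6], 0.25],
    [[0, 0, 0], [0, 0, -6], 0.25],
    [[0, 0, 0], [0, 0, -6], 0.25],
    [[0, 0, 0], [0, 0, -6], 0.25],
    [[0, 0, 0], [0, 0, -6], 0.25],
    [[0, 0, 0], [0, 0, -6], 0.25],
    [[0, 0, 0], [0, 0, -6], 0.25],
    [[0, 0, 0], [0, 0, -6], 0.25],
    [[0, 0, 0], [0, 0, -6], 0.25],
    [[0, 0, 0], [0, 0, -6], 0.25],
    [[0, 0, 0], [0, 0, -6], 0.25],
    [[0, 0, 0], [0, 0, -3], 0.25],
    [[0, 0, 0], [0, 0, 0], 0.25]
  ]
}}

```text
time_s: 5.98
position: [0.53, 0.2232, 0.063]
eef_rot: [-0.497, 0.868, -0.001, -0.0]
ft_force: [-0.7, -9.2, 5.7]
finger_gap: 0.322
```

Run:
```python
from h import *
st()
q=optics.camera("scene")
save(q,"l2.png",(330,190,400,280),6.6)
p=optics.camera("top")
save(p,"l1.png",(120,60,260,180),5)
```

```text
t 5.98 pos [0.53   0.2232 0.063 ] phi -120.42 z [ 8.0e-04 -2.6e-03 -1.0e+00] F [-0.69 -9.21  5.73] M [-1.809  0.29   0.019] gap 0.322 q [ 0.4    0.148 -0.082  1.341 -0.003 -0.64 ]
```

View pics/l2.png

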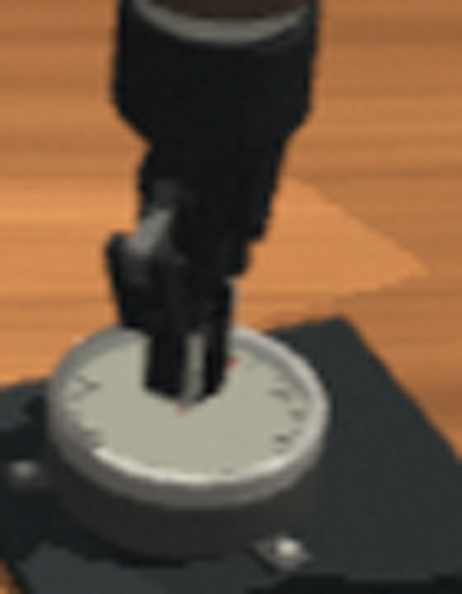

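View pics/l1.png

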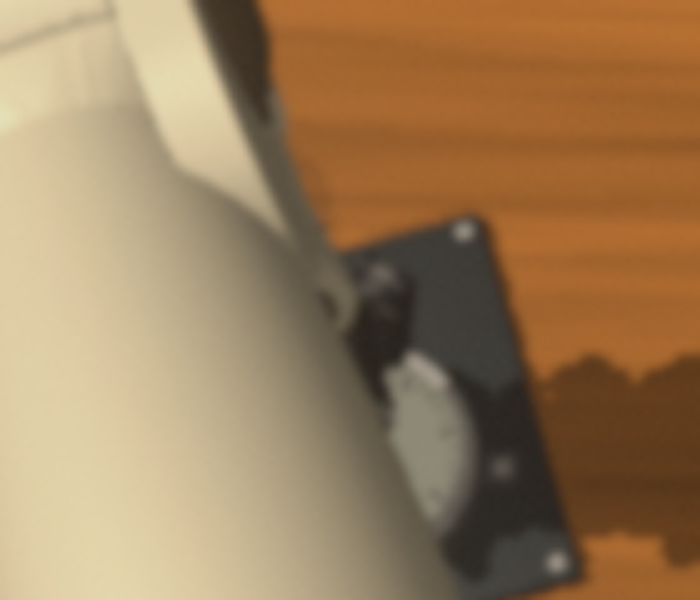

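Call:
{"method": "carry_out", "body": {
  "moves": [
    [[1.2, -0.7, 0], [0, 0, 0], 0.25],
    [[0, 0, 0], [0, 0, -3], 0.25],
    [[0, 0, 0], [0, 0, -3], 0.25],
    [[0, 0, 0], [0, 0, -3], 0.25],
    [[0, 0, 0], [0, 0, -3], 0.25],
    [[0, 0, 0], [0, 0, 0], 0.25]
  ]
}}

```text
time_s: 6.58
position: [0.5302, 0.2232, 0.063]
eef_rot: [-0.585, 0.811, -0.0, 0.001]
ft_force: [-0.3, -2.3, 5.2]
finger_gap: 0.32
```

Run:
```python
from h import *
st()
```

```text
t 6.58 pos [0.5302 0.2232 0.063 ] phi -108.46 z [ 1.2e-03  1.0e-04 -1.0e+00] F [-0.25 -2.3   5.22] M [-0.468  0.066 -0.178] gap 0.32 q [ 0.399  0.147 -0.084  1.339 -0.    -0.85 ]
```

Call:
{"method": "carry_out", "body": {
  "moves": [
    [[0, 0, 0], [0, 0, -2], 0.25],
    [[0, 0, 0], [0, 0, -2], 0.25],
    [[0, 0, 0], [0, 0, 0], 0.25]
  ]
}}

```text
time_s: 6.83
position: [0.5304, 0.2234, 0.0629]
eef_rot: [-0.612, 0.791, -0.0, 0.001]
ft_force: [1.1, -2.1, 5.4]
finger_gap: 0.322
```

Run:
```python
from h import *
st()
```

```text
t 6.83 pos [0.5304 0.2234 0.0629] phi -104.59 z [ 1.4e-03  3.0e-04 -1.0e+00] F [ 1.13 -2.08  5.37] M [-0.291 -0.281 -0.123] gap 0.322 q [ 0.399  0.147 -0.083  1.339 -0.    -0.918]
```

Call:
{"method": "carry_out", "body": {
  "moves": [
    [[0, 0, 0], [0, 0, -2], 0.25],
    [[0, 0, 0], [0, 0, -2], 0.25],
    [[0, 0, 0], [0, 0, 0], 0.25]
  ]
}}

```text
time_s: 7.08
position: [0.5304, 0.2232, 0.0629]
eef_rot: [-0.639, 0.769, -0.0, 0.001]
ft_force: [1.2, -2.3, 5.3]
finger_gap: 0.319
```

Run:
```python
from h import *
st()
q=optics.camera("scene")
save(q,"m2.png",(330,190,400,280),6.6)
```

```text
t 7.08 pos [0.5304 0.2232 0.0629] phi -100.61 z [ 1.4e-03  1.0e-04 -1.0e+00] F [ 1.17 -2.28  5.29] M [-0.481 -0.294 -0.222] gap 0.319 q [ 0.399  0.147 -0.084  1.339 -0.    -0.987]
```

View pics/m2.png

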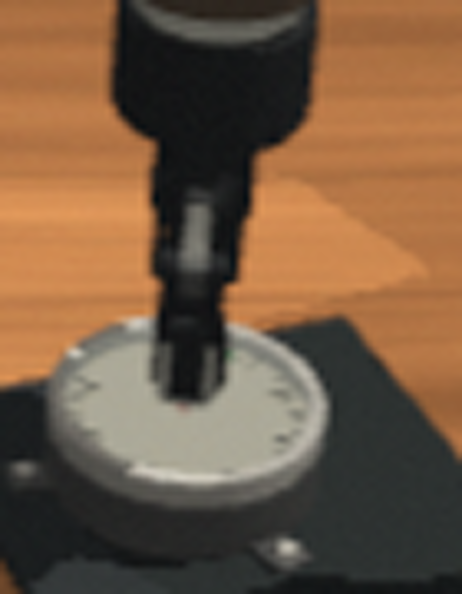

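Call:
{"method": "carry_out", "body": {
  "moves": [
    [[0, 0, 0], [0, 0, -3], 0.25],
    [[0, 0, 0], [0, 0, -3], 0.25],
    [[0, 0, 0], [0, 0, 0], 0.25],
    [[0, 0, 0], [0, 0, 0], 0.9],
    [[0, 0, 0], [0, 0, 0], 0.9],
    [[0, 0, 0], [0, 0, 0], 0.9],
    [[0, 0, 0], [0, 0, 0], 0.9],
    [[0, 0, 0], [0, 0, 0], 0.9],
    [[0, 0, 0], [0, 0, 0], 1],
    [[0, 0, 0], [0, 0, 0], 1]
  ],
  "squeeze": 25
}}

```text
time_s: 7.97
position: [0.5297, 0.2233, 0.0622]
eef_rot: [-0.678, 0.735, 0.0, -0.0]
ft_force: [-0.1, 0.9, 0.5]
finger_gap: 1.0
```

Call:
{"method": "carry_out", "body": {
  "moves": [
    [[0, 0, -10], [0, 0, 0], 1],
    [[0, 0, -25], [0, 0, 0], 1],
    [[0, 0, -40], [0, 0, 0], 1],
    [[0, 0, -40], [0, 0, 0], 1],
    [[0, 0, -40], [0, 0, 0], 1],
    [[0, 0, -25], [0, 0, 0], 1],
    [[0, 0, 0], [0, 0, 0], 1]
  ]
}}

```text
time_s: 8.55
position: [0.531, 0.2238, 0.2497]
eef_rot: [-0.678, 0.735, -0.002, 0.004]
ft_force: [1.0, 1.1, -0.1]
finger_gap: 0.998
```

Run:
```python
from h import *
st()
q=optics.camera("scene")
save(q,"n2.png",(330,190,400,280),6.6)
p=optics.camera("top")
save(p,"n1.png",(120,60,260,180),5)
```

```text
t 8.55 pos [0.531  0.2238 0.2497] phi -94.57 z [ 0.0086  0.0036 -1.    ] F [ 1.    1.08 -0.05] M [ 0.01  -0.043  0.042] gap 0.998 q [ 0.399  0.15   0.281  1.693 -0.    -1.092]
```

View pics/n2.png

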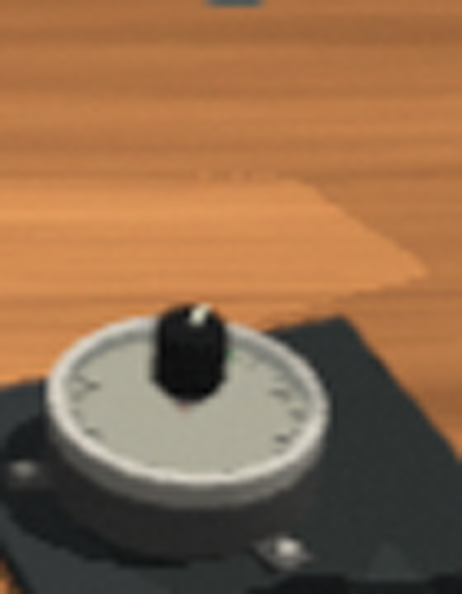

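View pics/n1.png

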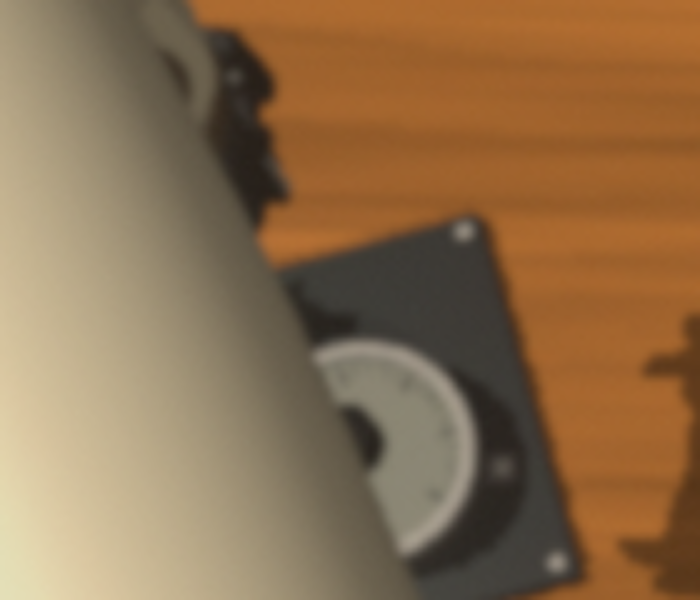

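Call:
{"method": "carry_out", "body": {
  "moves": [
    [[15, -2, 0], [0, 0, 0], 1],
    [[29, -3.3, 0], [0, 0, 0], 1],
    [[29, -3.3, 0], [0, 0, 0], 1],
    [[29, -3.3, 0], [0, 0, 0], 1],
    [[29, -3.3, 0], [0, 0, 0], 1],
    [[29, -3.3, 0], [0, 0, 0], 1],
    [[29, -3.3, 0], [0, 0, 0], 1],
    [[29, -3.3, 0], [0, 0, 0], 1],
    [[29, -3.3, 0], [0, 0, 0], 1],
    [[29, -3.3, 0], [0, 0, 0], 1],
    [[29, -3.3, 0], [0, 0, 0], 1],
    [[29, -3.3, 0], [0, 0, 0], 1],
    [[29, -3.3, 0], [0, 0, 0], 1],
    [[29, -3.3, 0], [0, 0, 0], 1],
    [[29, -3.3, 0], [0, 0, 0], 1],
    [[29, -3.3, 0], [0, 0, 0], 1],
    [[17, -3, 0], [0, 0, 0], 1]
  ]
}}

```text
time_s: 10.07
position: [0.5456, -0.2495, 0.2406]
eef_rot: [-0.678, 0.735, 0.001, -0.001]
ft_force: [0.2, 0.5, 0.1]
finger_gap: 1.002
```

Call:
{"method": "carry_out", "body": {
  "moves": [
    [[0, 0, 0], [0, 0, 6.5], 1],
    [[0, 0, 0], [0, 0, 6.5], 1],
    [[0, 0, 0], [0, 0, 6.5], 1],
    [[0, 0, 0], [0, 0, 6.5], 1],
    [[0, 0, 0], [0, 0, 6.5], 1],
    [[0, 0, 0], [0, 0, 6.5], 1],
    [[0, 0, 0], [0, 0, 6.5], 1],
    [[0, 0, 0], [0, 0, 6.5], 1],
    [[0, 0, 0], [0, 0, 6.5], 1],
    [[0, 0, 0], [0, 0, 6.5], 1],
    [[0, 0, 0], [0, 0, 0], 1],
    [[0, 0, 0], [0, 0, 0], 1]
  ]
}}

```text
time_s: 11.07
position: [0.5463, -0.2468, 0.2412]
eef_rot: [-0.179, 0.984, 0.0, -0.001]
ft_force: [-0.1, 0.3, -0.7]
finger_gap: 1.002
```

Run:
```python
from h import *
go([.547,-.246,.1])
p=optics.camera("top")
save(p,"o1.png",(130,95,245,195),6)
q=optics.camera("scene")
save(q,"o3.png",(100,120,260,320),3)
save(q,"o2.png",(330,225,390,280),10)
import pickle; pickle.dump((p,q),open("pq2.pkl","wb"))
s=monitor.sense()["position"]; print((proj(q,s+[0,0,.013])-[99.5,119.5])*3)
```

```text
t 11.07 pos [ 0.5463 -0.2468  0.2412] phi -159.38 z [-1.8e-03  7.0e-04 -1.0e+00] F [-0.11  0.29 -0.68] M [-0.037  0.012  0.042] gap 1.002 q [-0.424  0.216  0.34   1.697 -0.    -0.784]
tool shift mm [ -1.2   0.3 141.2]
[207.44201998 209.17894098]
```

View pics/o1.png

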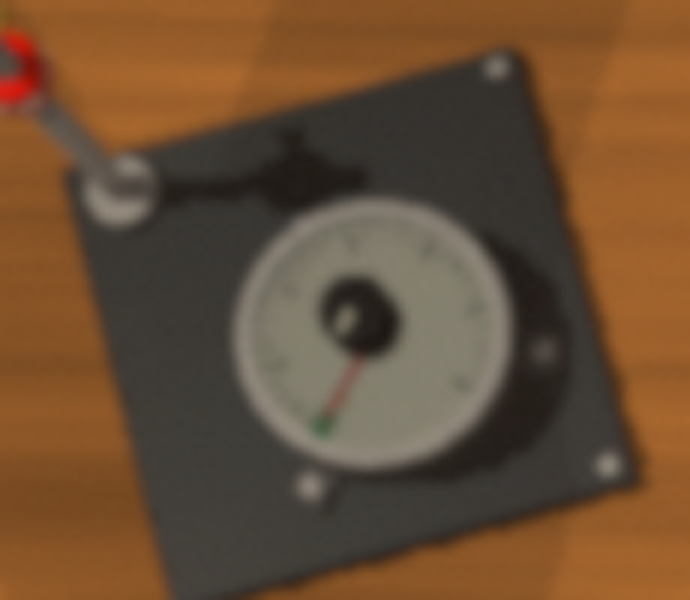

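View pics/o2.png

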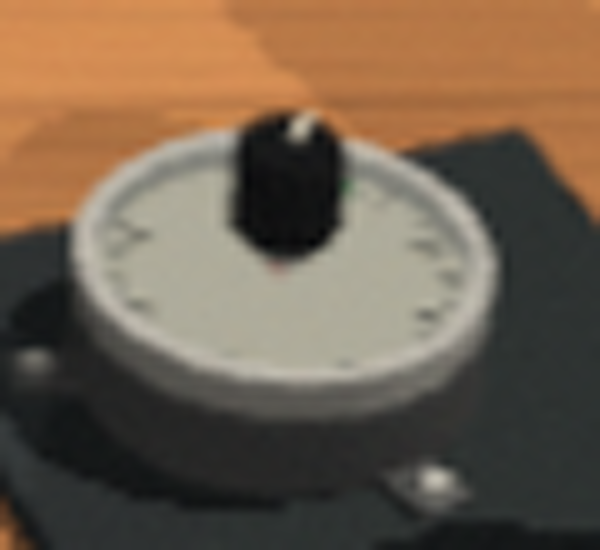

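View pics/o3.png

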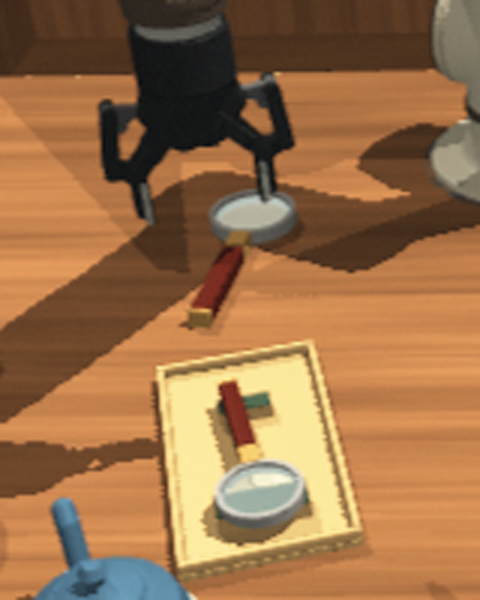

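```bash
cat > ov.py <<'E'
from h import *
def outline(cx,cy,cz,yaw):
    a=np.linspace(0,2*np.pi,60); c,s=np.cos(yaw),np.sin(yaw)
    L=[]
    for z in(-.006,.006): L.append(np.c_[.037*np.cos(a),.037*np.sin(a),z+0*a])
    for z in(-.008,.008): L.append(np.array([[-.037,.009,z],[-.157,.009,z],[-.157,-.009,z],[-.037,-.009,z],[-.037,.009,z]]))
    return [np.c_[cx+c*l[:,0]-s*l[:,1],cy+s*l[:,0]+c*l[:,1],cz+l[:,2]] for l in L]
def overlay(p,lines,name,crop,s):
    a,b,c,d=crop; im=cv2.resize(np.ascontiguousarray(p["img"][b:d,a:c,::-1]),None,fx=s,fy=s,interpolation=cv2.INTER_CUBIC)
    for l,col in lines:
        u=np.array([(proj(p,X)-[a-.5,b-.5])*s for X in l])
        cv2.polylines(im,[np.round(u).astype(int)],False,col,1,cv2.LINE_AA)
    cv2.imwrite("pics/"+name,im)
def box(cx,cy,yaw,w,h,z):
    c,s=np.cos(yaw),np.sin(yaw); return np.array([[cx+c*x-s*y,cy+s*x+c*y,z] for x,y in((w,h),(w,-h),(-w,-h),(-w,h),(w,h))])
E
python3 - <<'E'
from ov import *
import pickle
p,_=pickle.load(open("pq.pkl","rb")); q=_
y=np.radians(20)
L=[(l,(0,255,0)) for l in outline(.632,-.2152,.03,y)]+[(box(.5435,-.238,np.radians(15.5),.14,.075,.018),(255,0,0))]
overlay(p,L,"q1.png",(330,85,430,215),4.6); overlay(q,L,"q2.png",(140,225,230,315),6)
E
```

```text
(no output)
```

View pics/q1.png

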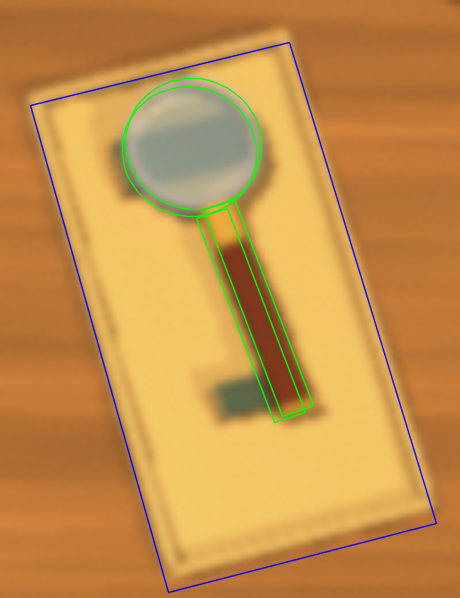

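View pics/q2.png

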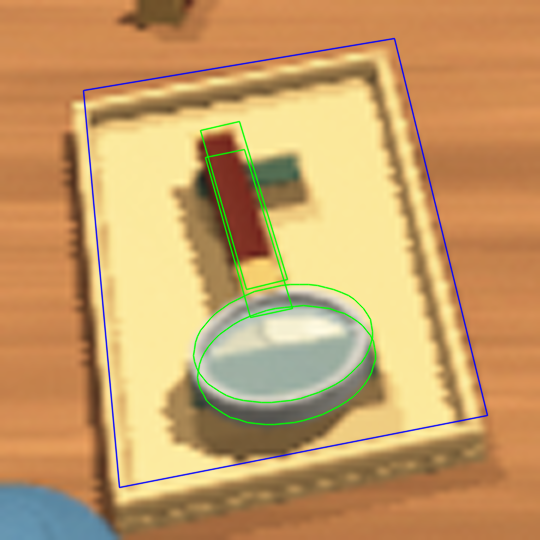

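Call:
{"method": "carry_out", "body": {
  "moves": [
    [[-3.9, -2.2, 20], [0, 0, 0], 0.5],
    [[0, 0, 35], [0, 0, -0.5], 0.5],
    [[0, 0, 35], [0, 0, 0], 0.5],
    [[0, 0, 35], [0, 0, 0], 0.5],
    [[0, 0, 26], [0, 0, 0], 0.5],
    [[0, 0, 15], [0, 0, 0], 0.5],
    [[0, 0, 0], [0, 0, 0], 0.5],
    [[0, 0, 0], [0, 0, 0], 0.5]
  ]
}}

```text
time_s: 11.83
position: [0.5509, -0.2471, 0.0759]
eef_rot: [-0.182, 0.983, 0.0, -0.001]
ft_force: [-0.3, 0.1, 0.3]
finger_gap: 0.497
```

Run:
```python
from ov import *
go([.5507,-.2475,.013])
p=optics.camera("top");q=optics.camera("scene")
L=[(l,(0,255,0)) for l in outline(.635,-.216,.03,np.radians(20.7))]
overlay(p,L,"r1.png",(330,85,430,215),4.6); overlay(q,L,"r2.png",(140,205,230,315),5.4)
```

```text
t 11.83 pos [ 0.5509 -0.2471  0.0759] phi -158.97 z [-1.5e-03  6.0e-04 -1.0e+00] F [-0.33  0.14  0.26] M [-0.016 -0.054 -0.037] gap 0.497 q [-0.422  0.212  0.017  1.377 -0.    -0.789]
tool shift mm [ 0.2 -0.3 62.9]
```

View pics/r1.png

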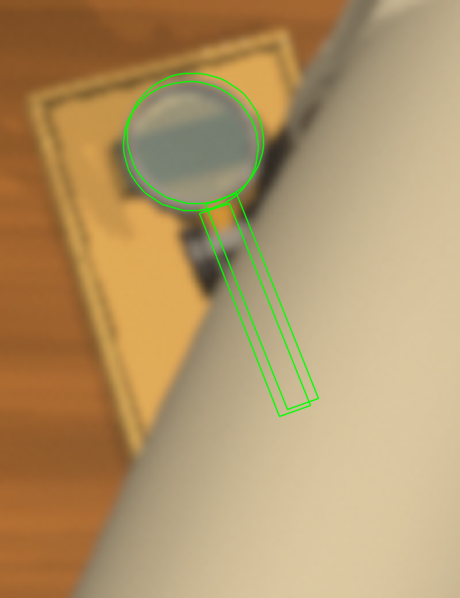

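View pics/r2.png

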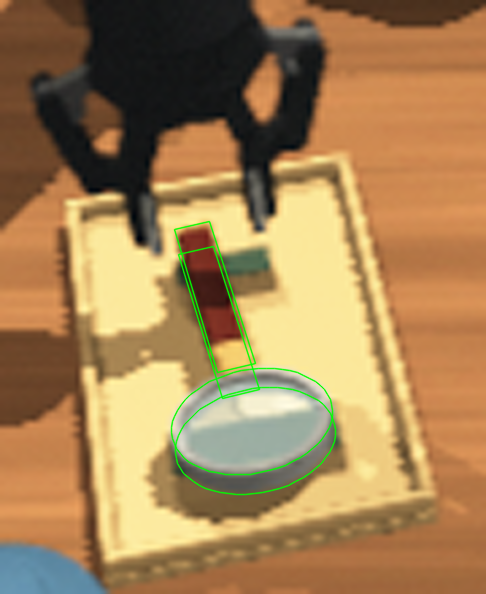

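Call:
{"method": "carry_out", "body": {
  "moves": [
    [[0, 0, 20], [0, 0, 0], 0.5],
    [[0, 0, 20], [0, 0, 0], 0.5],
    [[0, 0, 14], [0, 0, 0], 0.5],
    [[0, 0, 8], [0, 0, 0], 0.5],
    [[0, 0, 0], [0, 0, 0], 0.5],
    [[0, 0, 0], [0, 0, 0], 0.5]
  ]
}}

```text
time_s: 12.43
position: [0.5519, -0.2475, 0.0155]
eef_rot: [-0.182, 0.983, -0.0, 0.001]
ft_force: [0.0, -0.1, 0.6]
finger_gap: 0.5
```

Call:
{"method": "carry_out", "body": {
  "moves": [
    [[0, 0, 0], [0, 0, 0], 0.15],
    [[0, 0, 0], [0, 0, 0], 0.15],
    [[0, 0, 0], [0, 0, 0], 0.15],
    [[0, 0, 0], [0, 0, 0], 0.15],
    [[0, 0, 0], [0, 0, 0], 0.15],
    [[0, 0, 0], [0, 0, 0], 0.15]
  ],
  "squeeze": 20
}}

```text
time_s: 12.93
position: [0.5522, -0.2478, 0.0159]
eef_rot: [-0.182, 0.983, -0.001, 0.001]
ft_force: [0.1, 1.0, 6.1]
finger_gap: 0.207
```

Run:
```python
from ov import *
st()
q=optics.camera("scene")
overlay(q,[],"s2.png",(140,205,230,315),5.4)
```

```text
t 12.93 pos [ 0.5522 -0.2478  0.0159] phi -159.07 z [ 0.0023 -0.0012 -1.    ] F [0.09 1.05 6.14] M [-0.08   0.087  0.041] gap 0.207 q [-0.422  0.238 -0.071  1.26  -0.    -0.787]
```

View pics/s2.png

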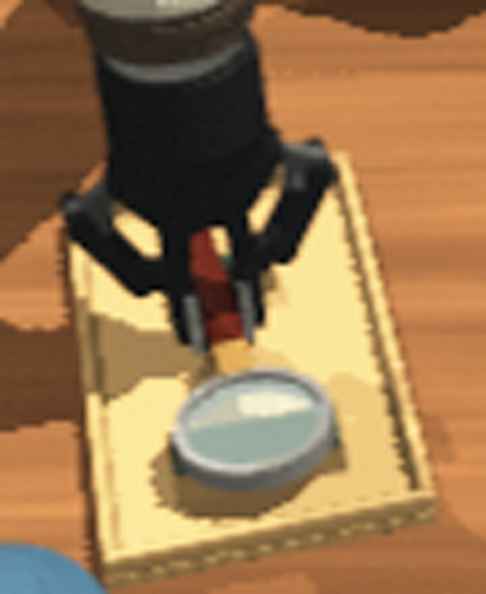

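Call:
{"method": "carry_out", "body": {
  "moves": [
    [[0, 0, 0], [0, 0, 0], 0.35],
    [[0, 0, 0], [0, 0, 0], 0.35],
    [[0, 0, 3.5], [0, 0, 0], 0.35],
    [[0, 0, 0], [0, 0, 0], 0.35],
    [[0, 0, 0], [0, 0, 0], 0.15],
    [[0, 0, 0], [0, 0, 0], 0.15],
    [[0, 0, 0], [0, 0, 0], 0.15],
    [[0, 0, 0], [0, 0, 0], 0.15]
  ],
  "squeeze": 20
}}

```text
time_s: 13.65
position: [0.5512, -0.2472, 0.0105]
eef_rot: [-0.182, 0.983, 0.0, -0.0]
ft_force: [-0.1, 0.3, -1.3]
finger_gap: 0.206
```

Call:
{"method": "carry_out", "body": {
  "moves": [
    [[0, 0, 0], [0, 0, 0], 0.1],
    [[0, 0, 0], [0, 0, 0], 0.1],
    [[0, 0, 0], [0, 0, 0], 0.1]
  ],
  "squeeze": 70
}}

```text
time_s: 13.9
position: [0.5513, -0.2472, 0.0107]
eef_rot: [-0.182, 0.983, 0.0, -0.0]
ft_force: [-0.2, 0.2, -2.6]
finger_gap: 0.198
```

Run:
```python
from ov import *
st()
```

```text
t 13.9 pos [ 0.5513 -0.2472  0.0107] phi -159.06 z [-2.e-04  1.e-04 -1.e+00] F [-0.2   0.18 -2.6 ] M [-0.071  0.051  0.018] gap 0.198 q [-0.422  0.241 -0.077  1.253 -0.    -0.787]
```

Call:
{"method": "carry_out", "body": {
  "moves": [
    [[0, 0, -3], [0, 0, 0], 0.1],
    [[0, 0, -8], [0, 0, 0], 0.1],
    [[0, 0, -15], [0, 0, 0], 0.1],
    [[0, 0, -24], [0, 0, 0], 0.1],
    [[0, 0, -30], [0, 0, 0], 0.1],
    [[0, 0, -30], [0, 0, 0], 0.1],
    [[0, 0, -30], [0, 0, 0], 0.1],
    [[0, 0, -20], [0, 0, 0], 0.1],
    [[0, 0, -10], [0, 0, 0], 0.1],
    [[0, 0, 0], [0, 0, 0], 0.1],
    [[0, 0, 0], [0, 0, 0], 0.1]
  ]
}}

```text
time_s: 14.82
position: [0.5515, -0.2473, 0.1804]
eef_rot: [-0.182, 0.983, -0.0, 0.0]
ft_force: [-0.2, -1.6, -3.7]
finger_gap: 0.197
```

Run:
```python
from ov import *
s,R=st()
p=optics.camera("top");q=optics.camera("scene")
c=s["position"]-.019*R[:,2]; c=c+.09*np.array([np.cos(np.radians(20.94)),np.sin(np.radians(20.94)),0]); print(c)
L=[(l,(0,255,0)) for l in outline(*c,np.radians(20.9))]
overlay(p,L,"t1.png",(320,45,440,175),4.6); overlay(q,L,"t2.png",(130,170,250,290),5)
for n in("lens_center","lens_grip"):
  for k in(p,q): print([(np.round(a["uv"],1),round(a["score"],2)) for a in spotter.spot_point(k,n)[:3]])
  print(proj(p,c),proj(q,c))
```

```text
t 14.82 pos [ 0.5515 -0.2473  0.1804] phi -159.06 z [ 0.e+00 -1.e-04 -1.e+00] F [-0.25 -1.57 -3.68] M [0.002 0.02  0.005] gap 0.197 q [-0.422  0.205  0.21   1.575 -0.    -0.787]
[ 0.63550714 -0.21513502  0.19942047]
[(array([387.4,  87.7]), 0.76), (array([286.9, 168.8]), 0.25)]
[(array([183.4, 191.1]), 0.72), (array([178. , 229.1]), 0.57)]
[387.27649847  87.31508249] [177.96708029 228.99182078]
[]
[(array([171.5, 209.6]), 0.88), (array([173. , 207.1]), 0.7), (array([187.7, 273.9]), 0.57)]
[387.27649847  87.31508249] [177.96708029 228.99182078]
```

View pics/t1.png

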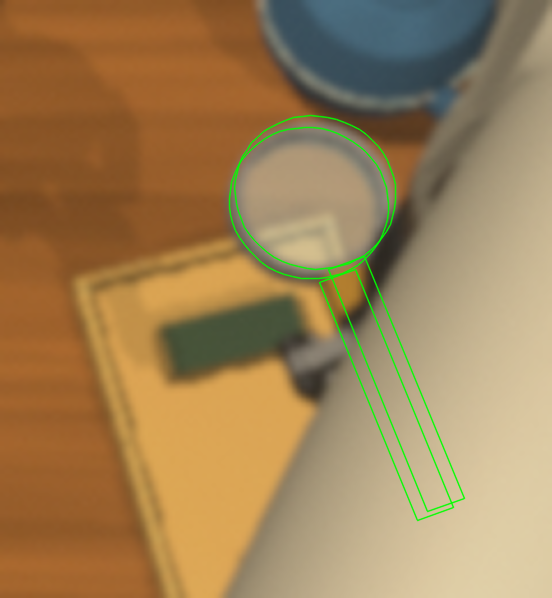

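View pics/t2.png

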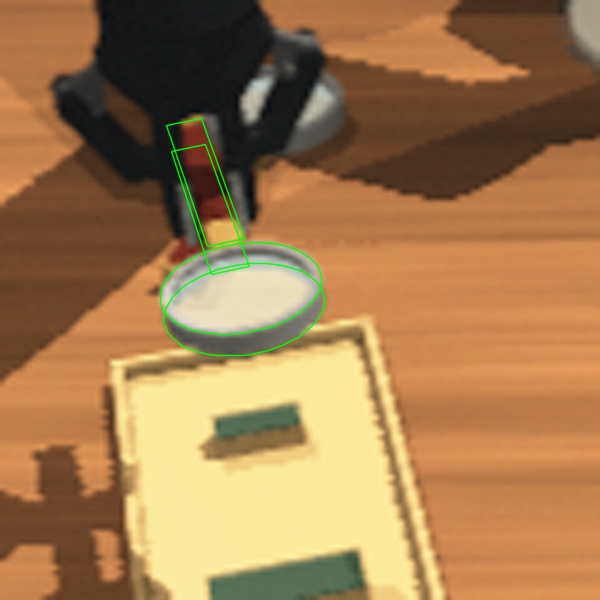

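Run:
```python
from ov import *
import pickle
np.set_printoptions(precision=4,suppress=True)
p0,q0=pickle.load(open("pq.pkl","rb")); p1,q1=pickle.load(open("pq2.pkl","rb"))
for p in(p0,p1):
    im=p["img"].astype(float); sub=im[155:175,172:196]; w=np.clip(sub[:,:,1]-sub[:,:,0]-8,0,None)
    yy,xx=np.mgrid[155:175,172:196]; uv=np.array([(w*xx).sum(),(w*yy).sum()])/w.sum(); print(uv,w.sum(),atz(p,uv,.052))
p=optics.camera("top");q=optics.camera("scene")
for k in(p,q):
  for n,z in(("zero_mark",.052),("collar_line",.152)): print(n,[(np.round(a["uv"],1),round(a["score"],2),atz(k,a["uv"],z)) for a in spotter.spot_point(k,n)[:2]])
# gauge rim ellipse in top: overlay
g=np.array([.530,.2235]); a=np.linspace(0,2*np.pi,60); zm=np.array([.4925,.2415])
C=lambda r,z,c:np.c_[c[0]+r*np.cos(a),c[1]+r*np.sin(a),z+0*a]
rod=(.5977,.3402)
L=[(C(.055,.052,g),(0,255,0)),(C(.014,.088,g),(255,255,0)),(C(.004,.052,zm),(0,0,255)),(C(.006,.202,rod),(255,0,255)),(C(.014,.160,rod),(255,0,0)),(C(.014,.152,rod),(0,255,0)),(C(.014,.144,rod),(255,0,0))]
overlay(p1,L,"u1.png",(120,90,240,190),6); overlay(q1,L,"u2.png",(335,205,435,275),7.5)
overlay(q1,L[3:],"u3.png",(395,210,435,260),12)
```

```text
[183.6444 165.1037] 135.0 [0.4912 0.2422 0.052 ]
[183.2432 165.8919] 37.0 [0.4893 0.2431 0.052 ]
zero_mark [(array([182.9, 162.3]), 0.64, array([0.4981, 0.2444, 0.052 ]))]
collar_line [(array([130.9, 107.8]), 0.55, array([0.5949, 0.3418, 0.152 ]))]
zero_mark [(array([363.8, 239.4]), 0.56, array([0.4851, 0.2467, 0.052 ]))]
collar_line [(array([413.5, 235.4]), 0.55, array([0.6061, 0.3421, 0.152 ]))]
```

View pics/u1.png

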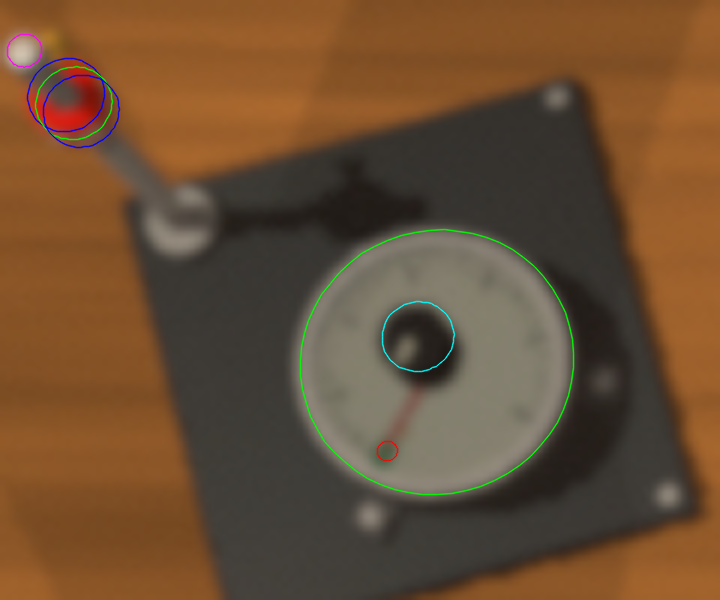

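View pics/u2.png

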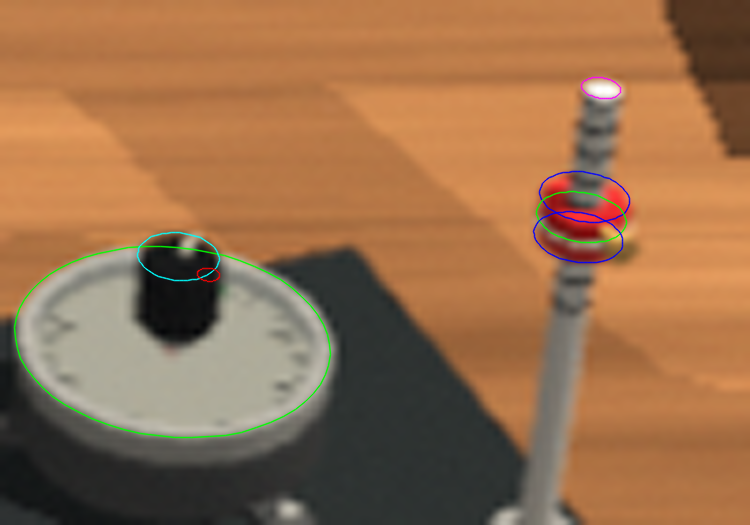

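View pics/u3.png

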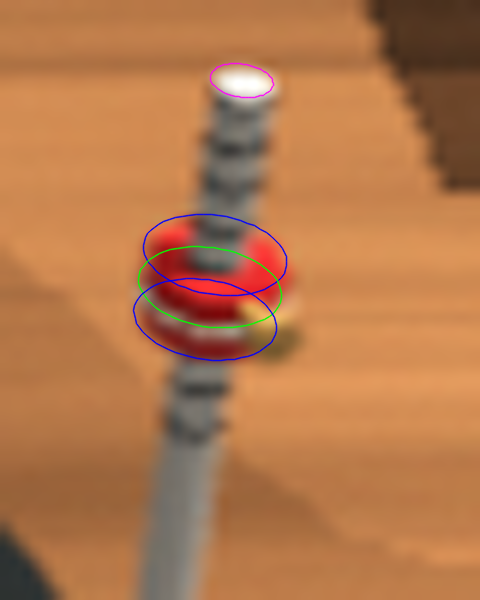

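Run:
```python
from ov import *
import pickle
p0,q0=pickle.load(open("pq.pkl","rb")); p1,q1=pickle.load(open("pq2.pkl","rb"))
from scipy.optimize import least_squares
a=np.linspace(0,2*np.pi,80)
def sil(p,x,y,z,crop,S=8):
    A,B,C,D=crop; m=np.zeros(((D-B)*S,(C-A)*S),np.float32)
    P=np.vstack([np.c_[x+.014*np.cos(a),y+.014*np.sin(a),z+h+0*a] for h in(-.008,.008)])
    u=np.array([(proj(p,X)-[A-.5,B-.5])*S for X in P]).astype(np.float32)
    cv2.fillConvexPoly(m,cv2.convexHull(np.round(u).astype(np.int32)),1.); 
    return cv2.resize(m,None,fx=1/S,fy=1/S,interpolation=cv2.INTER_AREA)
for nm,p,crop in(("top",p0,(115,92,145,125)),("top1",p1,(115,92,145,125)),("scene",q0,(400,222,428,246)),("scene1",q1,(400,222,428,246))):
    A,B,C,D=crop; im=p["img"][B:D,A:C].astype(float)
    red=np.clip((im[:,:,0]-2.2*im[:,:,1])/100,0,1)
    yy,xx=np.nonzero(red>.3); print(nm,"red bbox",xx.min()+A,xx.max()+A,yy.min()+B,yy.max()+B)
    res=[]
    for z in np.arange(.140,.166,.002):
        # score: bbox of model
        m=sil(p,.5977,.3402,z,crop); y2,x2=np.nonzero(m>.5); res.append((round(z,3),x2.min()+A,x2.max()+A,y2.min()+B,y2.max()+B, round(float((np.abs(m-(red>.3))).sum()),1)))
    print(*res,sep="\n")
```

```text
top red bbox 125 136 100 111
(np.float64(0.14), np.int64(127), np.int64(141), np.int64(102), np.int64(115), 117.9)
(np.float64(0.142), np.int64(126), np.int64(140), np.int64(101), np.int64(115), 112.5)
(np.float64(0.144), np.int64(126), np.int64(140), np.int64(101), np.int64(115), 108.2)
(np.float64(0.146), np.int64(126), np.int64(140), np.int64(101), np.int64(114), 103.8)
(np.float64(0.148), np.int64(125), np.int64(139), np.int64(100), np.int64(114), 101.2)
(np.float64(0.15), np.int64(125), np.int64(139), np.int64(100), np.int64(114), 98.9)
(np.float64(0.152), np.int64(125), np.int64(139), np.int64(100), np.int64(114), 98.6)
(np.float64(0.154), np.int64(124), np.int64(139), np.int64(99), np.int64(113), 99.2)
(np.float64(0.156), np.int64(124), np.int64(138), np.int64(99), np.int64(113), 99.9)
(np.float64(0.158), np.int64(124), np.int64(138), np.int64(99), np.int64(113), 100.3)
(np.float64(0.16), np.int64(123), np.int64(138), np.int64(98), np.int64(112), 101.4)
(np.float64(0.162), np.int64(123), np.int64(137), np.int64(98), np.int64(112), 102.7)
(np.float64(0.164), np.int64(123), np.i
[... 2793 characters left out ...]
4(240), 82.5)
(np.float64(0.15), np.int64(406), np.int64(418), np.int64(229), np.int64(240), 77.3)
(np.float64(0.152), np.int64(406), np.int64(418), np.int64(228), np.int64(239), 76.6)
(np.float64(0.154), np.int64(406), np.int64(418), np.int64(227), np.int64(238), 82.1)
(np.float64(0.156), np.int64(406), np.int64(418), np.int64(227), np.int64(238), 87.7)
(np.float64(0.158), np.int64(406), np.int64(418), np.int64(226), np.int64(237), 88.6)
(np.float64(0.16), np.int64(407), np.int64(418), np.int64(225), np.int64(236), 88.7)
(np.float64(0.162), np.int64(407), np.int64(418), np.int64(225), np.int64(236), 92.2)
(np.float64(0.164), np.int64(407), np.int64(419), np.int64(224), np.int64(235), 101.4)
```

Call:
{"method": "carry_out", "body": {
  "moves": [
    [[-1, 10, -8], [0, 0, 0], 0.1],
    [[-1.5, 20, -8], [0, 0, 0], 0.1],
    [[-1.5, 25, -4], [0, 0, 0], 0.1],
    [[-1.5, 25, 0], [0, 0, 0], 0.1],
    [[-1.5, 25, 0], [0, 0, 0], 0.1],
    [[-1.5, 25, 0], [0, 0, 0], 0.1],
    [[-1.5, 25, 0], [0, 0, 0], 0.1],
    [[-1.5, 25, 0], [0, 0, 0], 0.1],
    [[-1.5, 25, 0], [0, 0, 0], 0.1],
    [[-1.5, 25, 0], [0, 0, 0], 0.1],
    [[-1.5, 25, 0], [0, 0, 0], 0.1],
    [[-1.5, 25, 0], [0, 0, 0], 0.1],
    [[-1.5, 25, 0], [0, 0, 0], 0.1],
    [[-1.5, 25, 0], [0, 0, 0], 0.1],
    [[-1.5, 25, 0], [0, 0, 0], 0.1],
    [[-1.5, 25, 0], [0, 0, 0], 0.1],
    [[-1.5, 25, 0], [0, 0, 0], 0.1],
    [[-1.5, 25, 0], [0, 0, 0], 0.1],
    [[-1.5, 25, 0], [0, 0, 0], 0.1],
    [[-1.5, 15, 0], [0, 0, 0], 0.1]
  ]
}}

```text
time_s: 17.08
position: [0.4096, 0.2043, 0.2016]
eef_rot: [-0.182, 0.983, 0.0, 0.0]
ft_force: [0.2, 0.5, -2.2]
finger_gap: 0.199
```

Call:
{"method": "carry_out", "body": {
  "moves": [
    [[0, 0, 0], [0, 0, 0], 0.1],
    [[0, 0, 0], [0, 0, 0], 0.1],
    [[0, 0, 0], [0, 0, 0], 0.1]
  ]
}}

```text
time_s: 17.33
position: [0.4108, 0.202, 0.2012]
eef_rot: [-0.182, 0.983, -0.0, 0.0]
ft_force: [0.2, -0.2, -2.1]
finger_gap: 0.202
```

Run:
```python
from ov import *
go([.4084,.2098,.133])
```

```text
t 17.33 pos [0.4108 0.202  0.2012] phi -159.04 z [ 4.e-04  0.e+00 -1.e+00] F [ 0.18 -0.25 -2.14] M [-0.055  0.02  -0.002] gap 0.202 q [ 0.457 -0.142 -0.106  1.606 -0.     0.091]
tool shift mm [-0.5  8.2 68.2]
```

Call:
{"method": "carry_out", "body": {
  "moves": [
    [[-0.5, 4.2, 5], [0, 0, 0], 0.1],
    [[0, 4, 12], [0, 0, 0], 0.1],
    [[0, 0, 15], [0, 0, 0], 0.1],
    [[0, 0, 15], [0, 0, 0], 0.1],
    [[0, 0, 12], [0, 0, 0], 0.1],
    [[0, 0, 6], [0, 0, 0], 0.1],
    [[0, 0, 3], [0, 0, 0], 0.1],
    [[0, 0, 0], [0, 0, 0], 0.1],
    [[0, 0, 0], [0, 0, 0], 0.1],
    [[0, 0, 0], [0, 0, 0], 0.1],
    [[0, 0, 0], [0, 0, 0], 0.1]
  ]
}}

```text
time_s: 18.25
position: [0.4089, 0.2102, 0.1335]
eef_rot: [-0.182, 0.983, 0.0, 0.001]
ft_force: [-0.1, -0.1, -2.1]
finger_gap: 0.198
```

Run:
```python
from ov import *
go([.4084,.2098,.133])
s=monitor.sense();R=Ro.from_quat(s["eef_rot"]).as_matrix()
p=optics.camera("top");q=optics.camera("scene")
c=s["position"]-.019*R[:,2]-.09*R[:,0]; print(c)
a=np.linspace(0,2*np.pi,60)
L=[(l,(0,255,0)) for l in outline(*c,np.radians(20.9))]+[(np.c_[.4925+.005*np.cos(a),.242+.005*np.sin(a),.052+0*a],(0,0,255))]
overlay(p,L,"v1.png",(110,75,240,195),5); overlay(q,L,"v2.png",(320,185,430,285),5.9)
overlay(q,[],"v3.png",(320,185,430,285),5.9)
import pickle;pickle.dump((p,q),open("pq3.pkl","wb"))
```

```text
t 18.25 pos [0.4089 0.2102 0.1335] phi -159.07 z [ 1.e-03  5.e-04 -1.e+00] F [-0.11 -0.09 -2.08] M [-0.059  0.091 -0.01 ] gap 0.198 q [ 0.475 -0.145 -0.239  1.475  0.     0.109]
tool shift mm [ 0.6 -0.2  0.5]
[0.49292851 0.24236433 0.1526161 ]
```

View pics/v1.png

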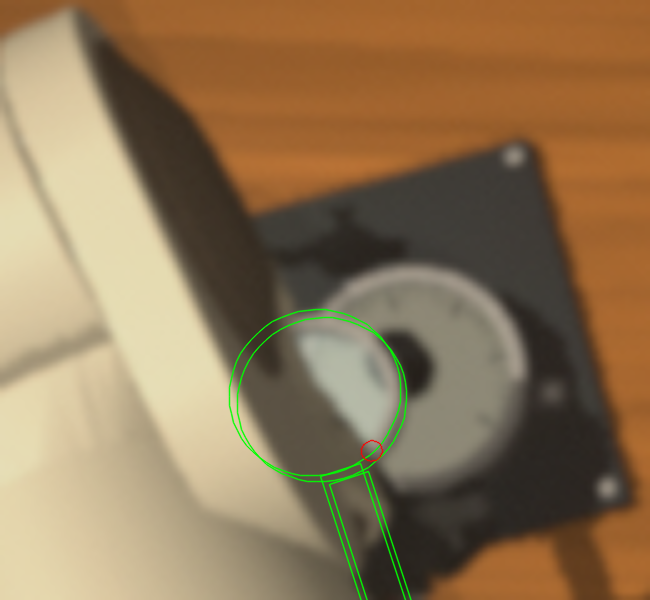

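View pics/v2.png

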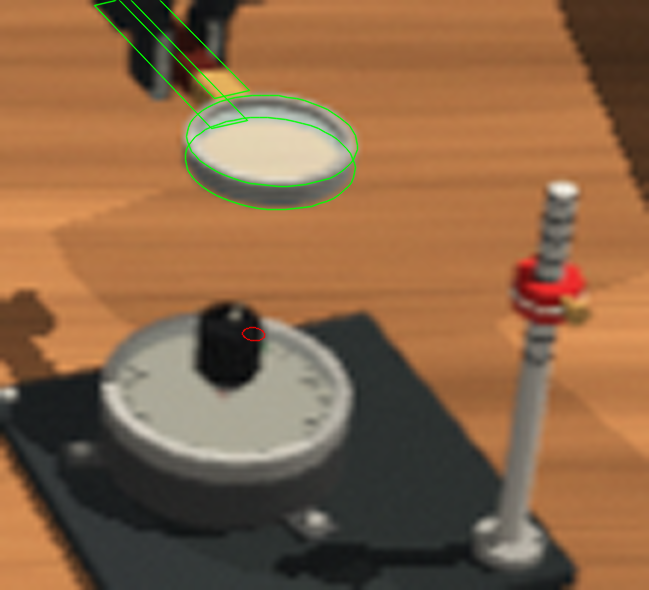

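View pics/v3.png

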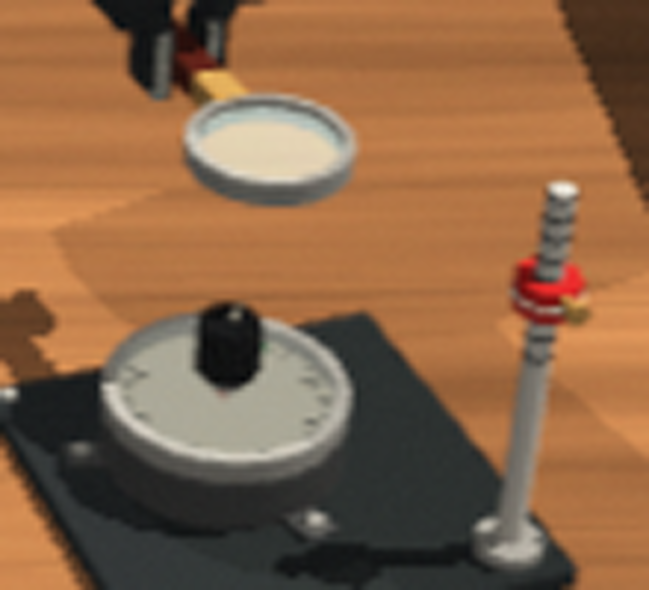

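Run:
```python
from ov import *
import pickle
p,q=pickle.load(open("pq3.pkl","rb"))
a=np.linspace(0,2*np.pi,60)
c=np.array([0.4929,0.2424,.1526])
L=[(l,(0,255,0)) for l in outline(*c,np.radians(20.9))]
overlay(q,L,"w2.png",(330,180,390,225),13)
overlay(q,[],"w3.png",(330,180,390,225),13)
p4=optics.camera("scene")
for k in("lens_center","lens_grip"): print(k,[(np.round(x["uv"],1),round(x["score"],2)) for x in spotter.spot_point(p4,k)[:3]])
print(proj(p4,c),proj(p4,c-.09*np.array([.934,.357,0])))
# depth on glass/rim
for uv in((365,201),(352,208),(378,206),(365,213.),(365,216),(372,216)): print(uv,np.round(dep(p4,uv),4))
```

```text
lens_center [(array([182.9, 193.1]), 0.67), (array([365.5, 210.6]), 0.66)]
lens_grip [(array([349.5, 193.5]), 0.97), (array([174.7, 209. ]), 0.91), (array([359.7, 271.1]), 0.31)]
[365.3384442  210.02308867] [349.32827442 193.47577508]
(365, 201) [0.4568 0.2462 0.1576]
(352, 208) [0.4933 0.2073 0.1596]
(378, 206) [0.4845 0.276  0.1591]
(365, 213.0) [0.5114 0.2387 0.1556]
(365, 216) [0.5302 0.2359 0.1589]
(372, 216) [0.5263 0.2544 0.1561]
```

View pics/w2.png

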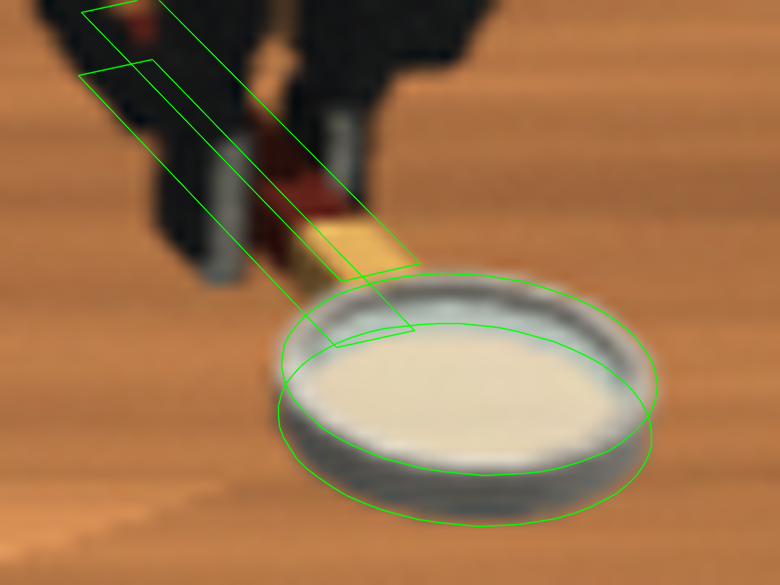

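View pics/w3.png

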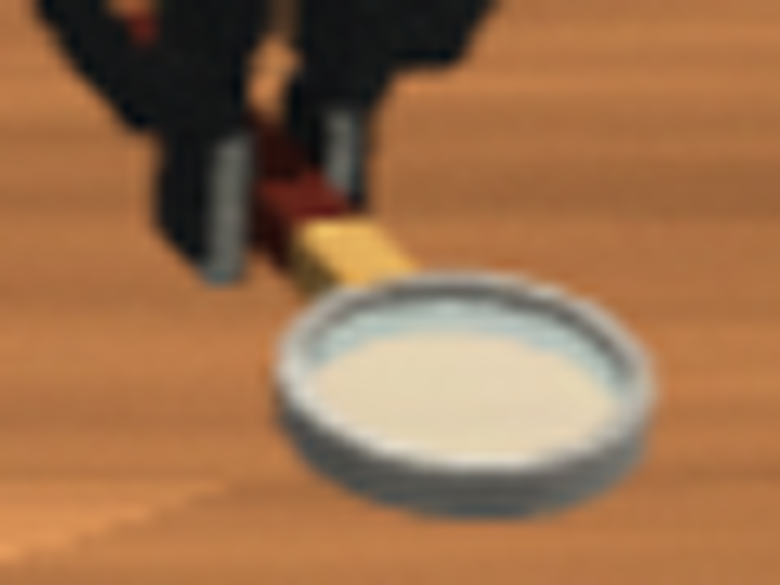

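Run:
```python
from ov import *
c=np.array([0.4929,0.2424,.1526]); h=np.array([.934,.357]); 
P=[]
for i in range(4):
    q=optics.camera("scene"); K=q["camera_matrix"]
    for v in range(190,222):
        for u in range(345,385):
            o,d=ray(q,(u,v)); 
            if q["depth"][v,u]<=0: continue
            X=o+d*q["depth"][v,u]; r=np.linalg.norm((X-c)[:2])
            if r<.035 and .145<X[2]<.172: P.append(X)
P=np.array(P); e=np.c_[(P-c)[:,:2]@h,(P-c)[:,:2]@[-h[1],h[0]],np.ones(len(P))]
for _ in range(3):
    s,*_r=np.linalg.lstsq(e,P[:,2],rcond=None); r=P[:,2]-e@s; k=abs(r)<2*r.std(); P,e=P[k],e[k]
print(len(P),"tilt deg fwd,lat",np.degrees(s[:2]),"z",s[2],r.std())
st()
```

```text
1181 tilt deg fwd,lat [0.50682929 0.12110032] z 0.15499517730441104 0.0017886285571141834
t 18.7 pos [0.4086 0.2101 0.1328] phi -159.06 z [ 0. -0. -1.] F [ 0.01 -0.37 -2.53] M [-0.059  0.043  0.016] gap 0.2 q [ 0.475 -0.144 -0.24   1.475 -0.     0.109]
```

Run:
```python
from h import *
st(); q=optics.camera("scene"); save(q,"z2.png"); print(env.job_done())
```

```text
t 18.7 pos [0.4086 0.2101 0.1328] phi -159.06 z [ 0. -0. -1.] F [ 0.01 -0.37 -2.53] M [-0.059  0.043  0.016] gap 0.2 q [ 0.475 -0.144 -0.24   1.475 -0.     0.109]
the job is handed in; nothing more can be done
None
```

View pics/z2.png

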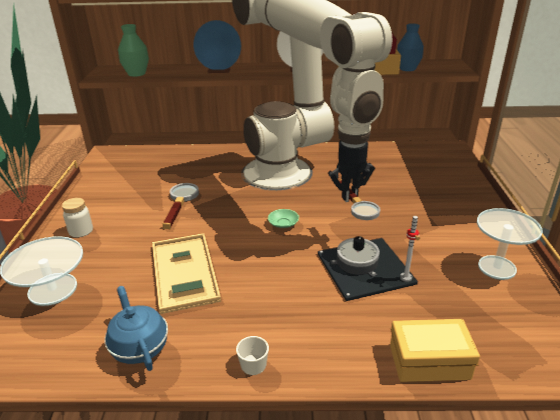

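I handed the job in at 18.7 s of robot time, with the gripper still holding the lens level over the zero mark. No verdict came back.

- **Knob:** I turned it anticlockwise until it slipped against the stop. The top picture afterwards showed the red pointer lying on the green zero mark.
- **Lens:** I took the smaller lens from the tray, gripping its handle 90 mm from the glass at 70 N. From the arm's pose, the glass centre is at about (0.493, 0.242, 0.152) m. I measured the zero mark at about (0.4925, 0.242) m and the collar line at 0.152 m.
- **Level:** The tool reads exactly vertical. A fit to the depth readings gave about 0.5° of tilt, which is within the noise.
- **Other pieces:** In the last picture the collar, rod and other pieces look unmoved (scene (412,236) for the collar). I saw no sign of contact with the gauge or rod while carrying the lens.

**What disagreed:**
- The two cameras differ by about 2–3 mm on positions, so the centring and height should be good to about 2 mm.
- The near edge of the lens rim showed about 0.5 pixel higher than my model. I took that as calibration error or slight tilt.
- In the final pose the arm hid the zero mark from the top camera, so I relied on the mark's position measured earlier.

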